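# Clamp an insert tray in a quick-release stand

## Robot

A 7-joint arm with a two-finger parallel gripper is mounted at the origin on a cart in front of the work surface, level with it; the furniture and walls round the work are solid. World frame = base frame: x ahead of the robot, y to its left, z up, the work surface at z = 0. Lengths are in m, angles in rad, forces in N, time in s.
With the tool pointing down it reaches from about 0.425 to 0.925 m from the base axis. Payload 6.8 kg.
Tool frame: the origin (TCP) lies at the very end of the fingers, on their centre line; the grasp point (between the pads) lies 19 mm behind it (r.tcp_to_grasp is the distance from the TCP to the grasp point, in m); z points along the fingers, y is the line along which they close (so a half turn about z gives the same grasp; the last joint's range is limited). The gripper opens to 85 mm and grips with 20 to 120 N. Pads are 22 mm wide; open, the fingers measure 114 mm over their backs; the gripper's body (76 mm by 85 mm) begins 54 mm behind the grasp point. The pads swing forward as they close: fully open they stand 13 mm farther back than shut.
Start: joints at [-1.332, 0.477, 0.022, 1.555, -0.011, 1.109, -0.083], TCP at [0.229, 0.635, 0.231] pointing down, gripper open.
Joint ranges: [-2.96, 2.96], [-0.34, 2.1], [-1.41, 1.46], [0.24, 2.44], [-1.37, 4.51], [0.17, 1.92], [-2.96, 2.96]. Speed limits (rad/s): [2.39, 2.39, 3.14, 3.14, 3.14, 3.14, 3.14].

## Interface

Orientations are given as a rotation vector (axis times angle).
In Python, from bench import r gives the robot as it stands.
- The arm moves only by the tool step_arm, never from a script. Its argument "moves" is a list of rows, each a list of 7 numbers: the shift along the tool's x, y, z in mm, then the turn, a rotation vector about the tool's x, y, z in rad, then the finger opening in mm, from 0 to 85.4. A call has 1 to 8 rows; each row is the pose to reach, as a shift and turn from the pose commanded when the call began, along the tool's axes at that moment; what a row does not reach only later rows make up. A row lasts 1/10 s, in which the tool goes at most 50 mm and 8.59 degrees, less where a joint would pass 70% of its speed; a pose out of reach is approached as far as the arm can. A call with a gripper value outside its range is refused whole. The fingers move at their own pace and stop on an object; "grip_force" is the grip in N (left out, the last holds). Time passes only in rows, so rows that repeat a pose let the fingers close. It gives the time, the measured TCP pose, the force, the opening and the grip force at its end, in the units of the state.
- r.get_obs(): the state, without advancing time (a new reading comes with each control period).
- r.grab_frame(name): name is "scene" or "side" or "wrist"; returns a dict with "image" (480x640x3 uint8, red, green, blue), "depth" (480x640 float32, m along the optical axis (not along the pixel's ray), 0 where there is no reading), "mtx" (3x3 intrinsics, pixels), "k1" (the pictures are not rectified: a ray, as slopes to the right and down, at radius r is drawn at 1 + k1 r^2 times it, then the intrinsics apply), "rvec" (rotation vector, rad) and "tvec" (3), from world to camera coordinates, as OpenCV has them. Camera axes: x right, y down, z forward; pixel columns grow to the right and rows downward; lengths in m; the calibration is good to about 2 mm. A picture is of the moment at which its call begins.
- r.hand_in(): hands the job in; it is judged then, once.
The state is a dict: "clock": time; "joints": joint angles; "qvel": joint speeds; "tau": joint torques, N m; "tcp_pos": TCP position; "orientation": TCP orientation; "contact_force": force on the tool from outside, world axes, zero at the start; "moment": the same for the moment, N m; "grip_width": finger opening in m; "gripper_force": force on a finger pad.
Only numpy, scipy, OpenCV 4.12 (cv2) and the standard library are available. Lean on these libraries where they do the work, as an engineer would, in place of code of your own. Each camera call takes 0.05 s, during which the arm holds its last target. There are 200 camera calls.

## Task

Take the black insert tray out of its rack and press it, on edge, down between the spring clips of the clamp stand until it rests on the slot floor. Then set the quick release: tighten the round adjuster nut on the sloping face until the cam lever starts to meet firm resistance about half-way through its swing, and push the lever over fully closed so that the pressure plate holds the tray. Leave the other things on the bench where they are.

Things in the scene. Friction and masses are not known exactly. Their poses are not given: they have to be found in the camera images.
- tray_centre (a point): Centre of the loose black insert tray, a plate 150 x 110 x 10 mm, 0.2 to 0.45 kg. At first it stands on its long edge in a low grey rack (walls up to 50 mm above the worktop); its top edge, 55 mm above this point, is free to pinch across the 10 mm. Own axes: x up the 110 mm height, y along the 150 mm length, z through the thickness. Either face may look forward in the stand.
- slot_floor (a point): Clamp stand (aluminium base 221 x 250 mm, fixed): point on the slot's floor, 15 mm above the worktop. Stand axes: x away from the robot, y along the slot, z up. The tray belongs here on its 150 mm edge, length along y, its centre 55 mm straight above this point. Behind it, from 5 mm to +x, stands a fixed cheek, 56 mm high, with a lip flared away from the slot up to 77 mm.
- nut_centre (a point): Centre of the adjuster nut, a round knurled dark steel nut, 54 mm diameter, 28 mm long, on the stand's sloping right-hand face. Own z axis = the nut's axis, pointing out of the face, up and to the right (stand's -y), 30 degrees from vertical. 14 mm of nut lie on either side of this point, then 12 mm of thin stud before the sloping face. Grip it across the diameter, along its axis.
- nut (a joint): Turn of the nut, rad, 0 to 5; grows clockwise seen from outside (tightening). Stiff, about 0.5 N m; stays where it is left. With a tray in the slot and the nut at 3.0 rad the lever starts to meet resistance at half swing (1.0 rad); each further rad brings that about 0.25 rad earlier, each rad less about 0.25 rad later.
- lever_pivot (a point): Pivot of the cam lever, vertical axis, at the stand's left end, 95 mm above the worktop, at the lever's mid-height. It sits on a grey carriage that advances along the stand's +x, 3.5 mm per rad of the nut, taking lever and pressure plate along.
- lever_paddle (a point): Middle of the black paddle, 34 x 20 x 24 mm (length, width, height), at the end of the steel lever, 103 mm from the pivot; the bar between is 16 mm wide and 14 mm high. Own y axis points from the pivot outward along the lever.
- lever (a joint): Swing of the cam lever, rad: 0 open (points left and a little towards the robot), half-way 1.0, closed 2.0 (points along the stand's +x); swings level, clockwise from above. Moves at 0.6 N and stays where left until the clamp bites; from there it springs back, with about 4 to 12 N at the paddle, until it passes dead centre at 1.85 and then stays closed.
- jaw (a joint): Compression of the spring washers behind the pressure plate, m: 0 while the plate is free, grows as it presses on the tray (13 N per mm); about 0.006 at the end of a well-set clamping.
- slide_box: Bystander: blue slide box 84 x 86 x 35 mm at the front left of the worktop; origin at the centre of its underside.
- petri_dish: Bystander: flat round red petri dish, 91 mm wide, 14 mm high, behind the stand at the left; origin at the centre of its underside.
- objective_pot: Bystander: black round pot 41 x 62 mm near the front; origin at the centre of its underside.
- tape_roll: Bystander: roll of tape 104 x 25 mm lying at the front right; origin at the centre of its underside. To its right and behind it a tall computer tower with a clipboard stands at x over 0.45 m, y under -0.30 m: go round it.
- clip_mid (a point): Point between the noses of the two round-nosed spring clips with slanting lead-in leaves up to 77 mm (y -58 and +58 mm from the slot's middle), 52 mm above the worktop, at the noses' rearmost x. They stand in front of the slot, 7.5 mm from the cheek, and the tray's lower edge pushes them aside: pressing it down takes up to about 15 N. The pressure plate lies between them, lower down.
- plate_face (a point): Middle of the face of the steel pressure plate (70 x 30 mm), which moves along the stand's +x towards the tray as the nut is tightened (3.5 mm per rad) and the lever closes. It meets a seated tray when 5 mm to -x of the slot's middle; there the lever's resistance begins.
- film_box: Bystander: white and green carton 52 x 124 x 52 mm at the back; origin at the centre of its underside.
- dust_blower: Bystander: black rubber blower 52 x 98 mm at the back left; origin at the centre of its underside.
- immersion_oil: Bystander: small brown dropper bottle 28 x 80 mm at the left; origin at the centre of its underside.
Not all that is in view belongs to the job. Leave any purple look-alike of the part that bears tray_centre alone.

How it is judged:
On the way, in this order (a step that is already met when the one before it is completed fails the run):
1. the tray stands on the slot floor between cheek and clips (z of tray_centre in the frame of slot_floor between 0.05 and 0.0585 m and x of tray_centre in the frame of slot_floor between -0.005 and 0.005 m and y of tray_centre in the frame of slot_floor between -0.025 and 0.025 m), for 0.2 s.
2. with the lever short of three quarters of its swing (0.6 to 1.5 rad) the plate already bites on the tray (value of joint lever between 0.6 and 1.5 rad and value of joint jaw above 0.0004 m).
At the end, for the whole second after the job is handed in: The tray stands upright (6 degrees) on the slot floor (4 mm), in the slot and centred along it (25 mm); the lever is closed (over 1.9 rad); the washers are compressed by 3 to 9.8 mm, which is so when the resistance began near the middle of the swing (all of step 1 and value of joint lever above 1.9 rad and value of joint jaw between 0.003 and 0.0098 m and angle between tray_centre's own x axis and vertical below 0.1 rad); the robot touches nothing.
It fails at once if a bystander on the bench is pushed more than 40 mm (distance of any of slide_box, petri_dish, objective_pot, tape_roll, film_box, dust_blower, immersion_oil from where it was at the start of the episode above 0.04 m).
It also fails if it takes over 72 s, if anything falls off the work surface, if the arm or the gripper's body presses on something with over 40 N, if the wrist force passes 120 N, or if a joint passes its speed limit or range.

## Working session

There is one attempt and no reset: what is moved stays moved. The work goes in short steps, Python scripts to look and compute and a tool call to move; the robot and the scene stay as the last step left them, time stands still between calls to the robot, and variables do not carry over. Pictures are saved under pics/ and viewed, at most 10 in all, crops included, and the job is handed in when it is done.

Besides the shell and the picture viewer there is one more tool, called as name(argument=value, ...) on one line, values as JSON. step_arm: Moves the arm, as the interface text tells. Its arguments: {"type":"object","properties":{"moves":{"type":"array","items":{"type":"array","items":{"type":"number"}}},"grip_force":{"type":"number"}},"required":["moves"]}

```bash
mkdir -p pics
cat > h.py <<'E'
import numpy as np, cv2
from scipy.spatial.transform import Rotation as R
from bench import r
def grab(n,save=None):
    f=r.grab_frame(n)
    if save:
        cv2.imwrite(f'pics/{save}.png',f['image'][:,:,::-1]); np.savez(f'pics/{save}.npz',**f)
    return f
def load(s): return dict(np.load(f'pics/{s}.npz'))
def rays(f,uv):
    K=f['mtx'];k=float(f['k1'])
    return cv2.undistortPoints(np.float64(uv).reshape(-1,1,2),K,np.array([k,0,0,0,0.])).reshape(-1,2)
def world(f,uv,z=None,h=1):
    """pixel(s)-> world; by depth (median of window), or by plane world z"""
    uv=np.atleast_2d(uv);n=rays(f,uv);M=cv2.Rodrigues(f['rvec'])[0];t=np.ravel(f['tvec']);out=[]
    for (u,v),(a,b) in zip(uv,n):
        d=np.array([a,b,1.])
        if z is None:
            w=f['depth'][int(v)-h:int(v)+h+1,int(u)-h:int(u)+h+1];w=w[w>0];s=np.median(w) if w.size else np.nan
        else:
            C=-M.T@t; s=(z-C[2])/(M.T@d)[2]
        out.append(M.T@(d*s-t))
    return np.array(out)
def proj(f,P):
    return cv2.projectPoints(np.float64(P).reshape(-1,1,3),np.float64(f['rvec']),np.float64(f['tvec']),f['mtx'],np.array([float(f['k1']),0,0,0,0.]))[0].reshape(-1,2)
def cloud(f):
    v,u=np.mgrid[0:480,0:640];n=rays(f,np.stack([u.ravel(),v.ravel()],1))
    d=f['depth'].ravel();M=cv2.Rodrigues(f['rvec'])[0]
    P=(np.c_[n,np.ones(len(n))]*d[:,None]-np.ravel(f['tvec']))@M
    P[d==0]=np.nan
    return P.reshape(480,640,3)
def tool(p,o=None):
    """world target TCP p -> shift in tool mm; o target rot (Rotation) -> turn rotvec"""
    s=r.get_obs();T=R.from_rotvec(s['orientation'])
    print('shift',np.round(T.inv().apply(np.array(p)-s['tcp_pos'])*1000,1),'turn',None if o is None else np.round((T.inv()*o).as_rotvec(),3))
E
python3 - <<'E'
from h import *
for n in('scene','side'):
    f=grab(n,n+'0');print(n,f['mtx'][0,0],-cv2.Rodrigues(f['rvec'])[0].T@np.ravel(f['tvec']))
s=r.get_obs();print(s['tcp_pos'],s['orientation'],s['contact_force'],r.tcp_to_grasp);print(R.from_rotvec(s['orientation']).as_matrix().round(3))
E
```

```text
scene 438.23478154824966 [-0.22467384 -0.95992665  0.60193896]
side 452.5843507079401 [-0.39561291  0.78814133  0.67264993]
[0.22923903 0.63433115 0.23043798] [-5.41934221e-01 -3.09431127e+00  2.51496388e-03] [-0.07355979  0.25487639  0.11650478] 0.0187
[[-0.94   0.34  -0.   ]
 [ 0.34   0.94  -0.002]
 [-0.    -0.002 -1.   ]]
```

View pics/scene0.png

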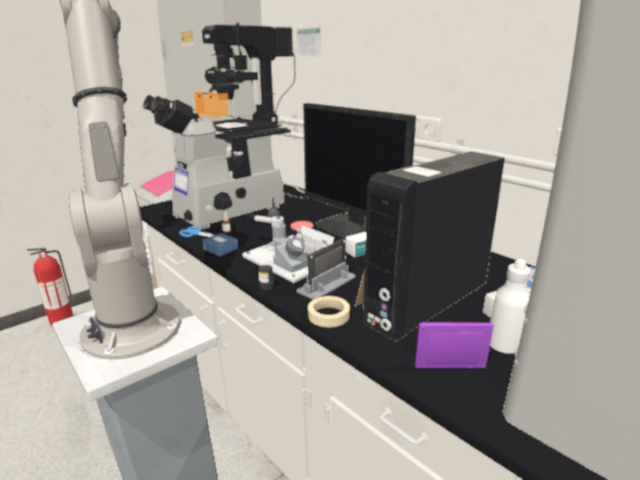

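View pics/side0.png

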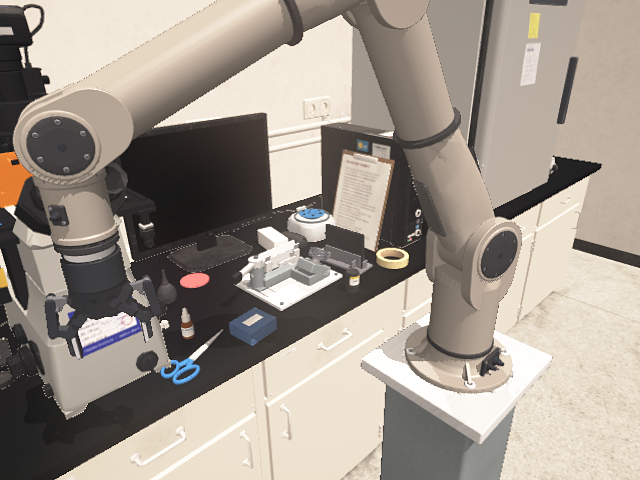

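The scene view shows two candidates for the tray. One is a black plate in a grey rack at about (327,265), the other a purple plate at about (453,345). The black one in the rack fits; the purple one is the look-alike. The stand is at about (292,250), and in the side view at (290,272) with the rack at (345,248). I'll confirm in one enlarged composite.

Run:
```python
from h import *
a=load('scene0')['image'][205:305,235:367,::-1];b=load('side0')['image'][215:315,228:388,::-1]
a=cv2.resize(a,None,fx=3,fy=3,interpolation=cv2.INTER_CUBIC);b=cv2.resize(b,(640,400),interpolation=cv2.INTER_CUBIC)
cv2.imwrite('pics/c1.png',cv2.resize(load('scene0')['image'][205:305,235:367,::-1],(792,600),interpolation=cv2.INTER_CUBIC))
cv2.imwrite('pics/c2.png',cv2.resize(load('side0')['image'][215:315,228:388,::-1],(800,500),interpolation=cv2.INTER_CUBIC))
```

```text
(no output)
```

View pics/c1.png

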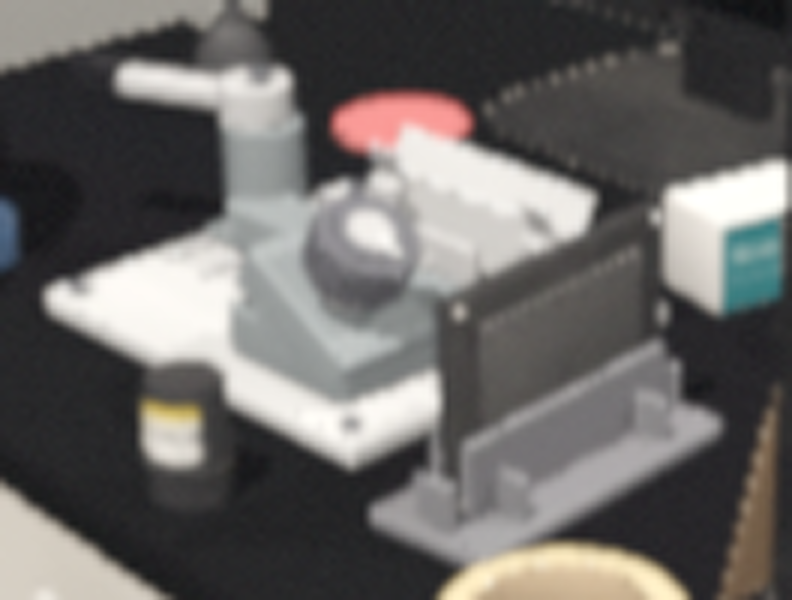

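View pics/c2.png

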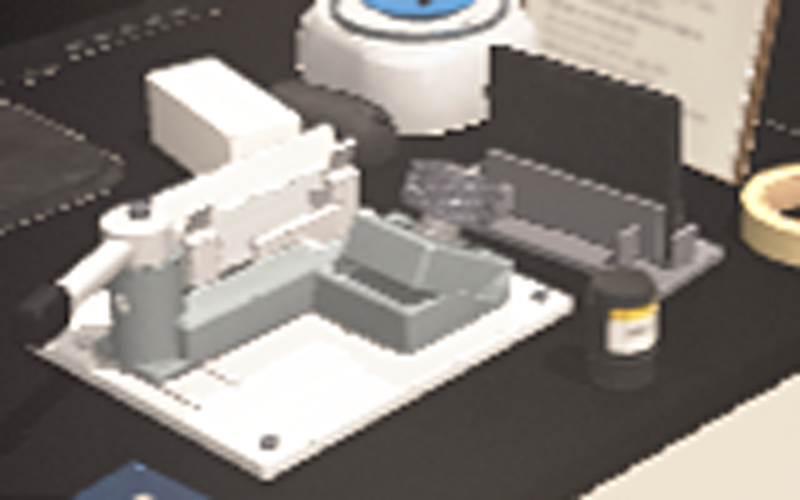

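Both crops confirm it: the black plate in the grey rack is the tray, with its top edge from c1 (445,300) to (650,212). The nut is at c1 (360,248), the lever hub at c1 (258,80), and the paddle at c2 (40,315).

Run:
```python
from h import *
f=load('scene0');g=load('side0')
a=lambda x,y:(235+x/6,205+y/6)
b=lambda x,y:(228+x/5,215+y/5)
for n,p in dict(trayL=(460,400),trayR=(640,300),hub=(258,80),nut=(360,248),baseFL=(60,300),baseFR=(350,455)).items(): print(n,world(f,a(*p)).round(3))
for n,p in dict(tray1=(505,70),tray2=(665,110),hub=(140,215),paddle=(45,315),nut=(450,190),lip1=(190,190),lip2=(330,140),baseFL=(265,470),baseFR=(565,305),baseBL=(45,350)).items(): print(n,world(g,b(*p)).round(3))
P=cloud(g)
```

```text
trayL [[ 0.435 -0.167  0.069]]
trayR [[ 0.558 -0.154  0.074]]
hub [[0.553 0.142 0.105]]
nut [[ 0.477 -0.043  0.089]]
baseFL [[0.427 0.155 0.008]]
baseFR [[ 0.44  -0.079  0.004]]
tray1 [[ 0.556 -0.14   0.104]]
tray2 [[ 0.432 -0.154  0.111]]
hub [[0.549 0.151 0.107]]
paddle [[0.503 0.245 0.099]]
nut [[ 0.47  -0.01   0.094]]
lip1 [[0.613 0.071 0.072]]
lip2 [[ 0.617 -0.043  0.066]]
baseFL [[0.424 0.169 0.005]]
baseFR [[ 0.436 -0.072  0.007]]
baseBL [[0.613 0.181 0.005]]
```

Run:
```python
from h import *
f=grab('wrist');s=r.get_obs();T=R.from_rotvec(s['orientation'])
M=cv2.Rodrigues(f['rvec'])[0];C=-M.T@np.ravel(f['tvec'])
print('cam in tool',T.inv().apply(C-s['tcp_pos']).round(4),'\naxes in tool cols\n',(T.as_matrix().T@M.T).round(3),f['mtx'][0,0])
o=R.from_matrix(np.array([[-.994,-.11,0],[-.11,.994,0],[0,0,-1]]))
for p in([.40,.38,.36],[.45,-.03,.36]): tool(p,o)
```

```text
cam in tool [ 0.0707  0.0003 -0.1431] 
axes in tool cols
 [[ 0.001 -0.962 -0.274]
 [ 1.     0.001  0.   ]
 [-0.    -0.274  0.962]] 339.9137079048109
shift [-247.  -181.4 -129.2] turn [-0.001 -0.    -0.457]
shift [-433.4 -550.  -128.6] turn [-0.001 -0.    -0.457]
```

step_arm(moves=[[-50, -35, -30, 0, 0, -0.08, 85], [-100, -70, -60, 0, 0, -0.16, 85], [-150, -110, -90, 0, 0, -0.24, 85], [-200, -150, -120, 0, 0, -0.32, 85], [-250, -185, -130, 0, 0, -0.4, 85], [-275, -225, -130, 0, 0, -0.457, 85], [-300, -270, -130, 0, 0, -0.457, 85], [-320, -310, -130, 0, 0, -0.457, 85]])

```text
clock: 0.95
tcp_pos: [0.4069, 0.3044, 0.3555]
orientation: [-0.172, 3.136, 0.001]
contact_force: [-0.5, -1.0, -0.3]
grip_width: 0.0849
gripper_force: 0.0
```

step_arm(moves=[[0, -50, 0, 0, 0, 0, 85], [0, -100, 0, 0, 0, 0, 85], [0, -150, 0, 0, 0, 0, 85], [0, -200, 0, 0, 0, 0, 85], [0, -240, 0, 0, 0, 0, 85], [0, -270, 0, 0, 0, 0, 85], [0, -270, 0, 0, 0, 0, 85], [0, -270, 0, 0, 0, 0, 85]])

```text
clock: 1.75
tcp_pos: [0.4355, 0.0379, 0.355]
orientation: [0.171, -3.137, -0.001]
contact_force: [0.1, 0.7, -0.0]
grip_width: 0.0851
gripper_force: 0.0
```

Run:
```python
from h import *
f=grab('wrist','w1');s=r.get_obs();print(s['clock'],s['tcp_pos'],s['joints'],s['contact_force'])
```

```text
1.8 [0.43550563 0.03878009 0.35490848] [-0.58490609 -0.05432341  0.34142265  1.93523095  0.01872557  1.25774079
  1.43179616] [-0.04857795 -0.88083913  0.28018481]
```

View pics/w1.png

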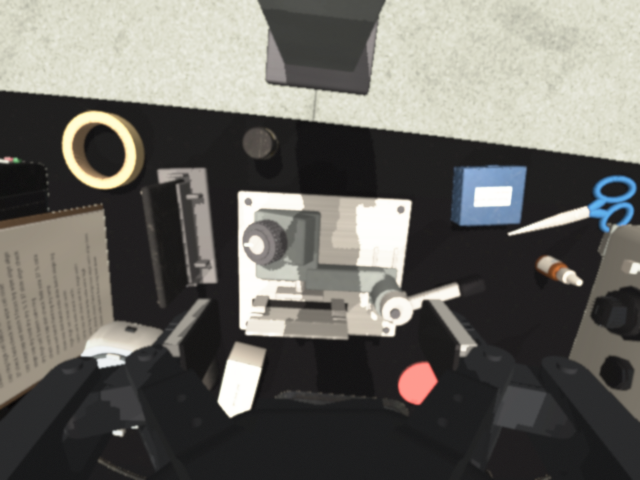

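The wrist view from above shows the tray in its rack at about (165,240), the stand from (240,190) to (410,338), the nut at (262,243), the lever hub at (393,303) and the paddle at (470,286). Next I'll fit positions from the depth cloud and look at an enlarged crop.

Run:
```python
from h import *
f=load('w1');P=cloud(f)
cv2.imwrite('pics/c3.png',cv2.resize(f['image'][185:345,230:430,::-1],(800,640)[:2],interpolation=cv2.INTER_CUBIC)[:600])
def sel(lo,hi):
    with np.errstate(invalid='ignore'): return P[((P>lo)&(P<hi)).all(2)]
for z0,z1 in((.06,.09),(.09,.105),(.105,.13)):
    q=sel([.38,-.25,z0],[.65,-.1,z1]);print('tray',z0,len(q),q.mean(0).round(4) if len(q) else '',q.min(0).round(4),q.max(0).round(4))
q=sel([.38,-.25,.06],[.65,-.1,.13]);print('top z pct',np.percentile(q[:,2],[50,90,95,98,99]).round(4))
t=q[q[:,2]>np.percentile(q[:,2],97)-.006];(c,sz,a)=cv2.minAreaRect(np.float32(t[:,:2]*1000));print(c,sz,a)
pf=np.polyfit(t[:,0],t[:,1],1);print('slope',pf)
q=sel([.5,.1,.0],[.62,.18,.12]);q=q[q[:,2]>.1];print('hub top',q.mean(0),q.min(0),q.max(0))
u=[(243,193),(411,200),(405,335),(240,333)]
print(world(f,u,z=.006).round(4)); 
for p in [(300,300),(300,320),(300,333),(300,326),(350,210),(262,243),(250,243),(300,310),(290,245),(470,286),(268,305),(330,305)]: print(p,world(f,p).round(4))
```

```text
tray 0.06 1161 [ 0.4965 -0.1457  0.0756] [ 0.4276 -0.1604  0.0601] [ 0.5735 -0.1357  0.09  ]
tray 0.09 655 [ 0.4971 -0.1458  0.0976] [ 0.4275 -0.159   0.09  ] [ 0.5744 -0.1362  0.105 ]
tray 0.105 1547 [ 0.4961 -0.1481  0.1163] [ 0.4274 -0.1653  0.105 ] [ 0.5748 -0.1363  0.1226]
top z pct [0.1019 0.1201 0.1206 0.1211 0.1214]
(501.3570251464844, -148.60569763183594) (148.22891235351562, 12.601805686950684) 8.221467971801758
slope [ 0.12312945 -0.21021151]
hub top [0.55162346 0.15381989 0.1055752 ] [0.53437042 0.13307918 0.1000752 ] [0.57413456 0.17998705 0.11347507]
[[ 0.4401 -0.0713  0.006 ]
 [ 0.4235  0.1724  0.006 ]
 [ 0.6433  0.2036  0.006 ]
 [ 0.6689 -0.0655  0.006 ]]
(300, 300) [[0.5959 0.0266 0.0129]]
(300, 320) [[0.609  0.03   0.0524]]
(300, 333) [[0.6166 0.0319 0.0755]]
(300, 326) [[0.612  0.0309 0.0642]]
(350, 210) [[0.447  0.0852 0.0121]]
(262, 243) [[ 0.4842 -0.0257  0.0997]]
(250, 243) [[ 0.4884 -0.0419  0.0911]]
(300, 310) [[0.609  0.0283 0.0209]]
(290, 245) [[0.4921 0.0067 0.0691]]
(470, 286) [[0.5095 0.2371 0.1072]]
(268, 305) [[ 0.609  -0.0222  0.0149]]
(330, 305) [[0.598  0.0739 0.0157]]
```

View pics/c3.png

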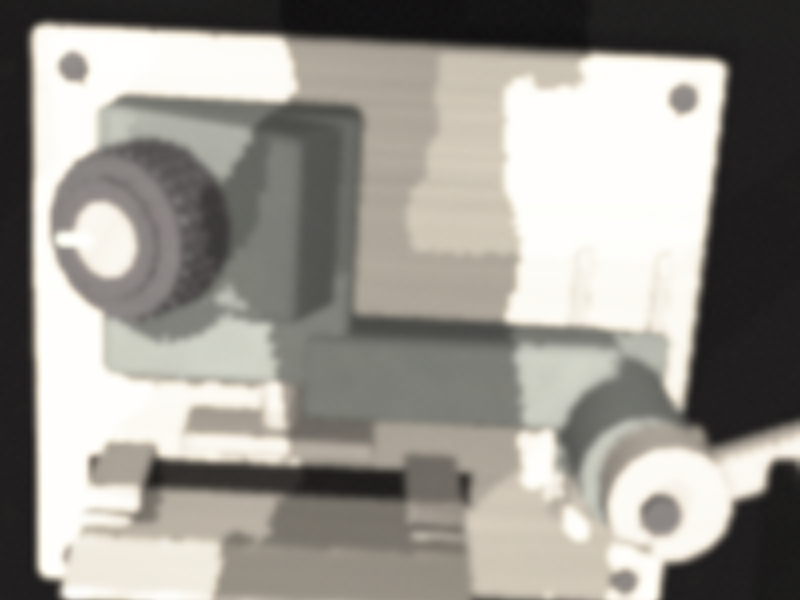

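The crop shows the spring clips at c3 (122,480) and (432,480), the cheek lip behind the slot, the nut at c3 (140,230) with a white index mark pointing to -y, and the hub at c3 (668,510). Next I'll fit the stand frame.

Run:
```python
from h import *
f=load('w1');P=cloud(f)
def sel(lo,hi):
    with np.errstate(invalid='ignore'): return P[((P>lo)&(P<hi)).all(2)]
q=sel([.595,-.05,.018],[.63,.12,.050]);print(len(q));
for k in range(3):
    p=np.polyfit(q[:,1],q[:,0],1);e=q[:,0]-np.polyval(p,q[:,1]);q=q[abs(e)<max(.002,1.5*e.std())]
print('cheek x(y)',p,len(q),e.std(),q[:,1].min(),q[:,1].max())
q=sel([.595,-.09,.070],[.64,.16,.085]);print('lip y range',q.min(0),q.max(0),np.percentile(q[:,1],[1,99]))
c=P[185+440//4:185+530//4]
q=sel([.570,-.06,.045],[.602,.13,.085])
for a,b in((-.06,.0),(.05,.13)):
    w=q[(q[:,1]>a)&(q[:,1]<b)];print('clip',len(w),w.mean(0).round(4),np.percentile(w,[3,97],axis=0).round(4))
    for z in np.arange(.045,.082,.005):
        v=w[abs(w[:,2]-z)<.0025]
        if len(v):print(round(z,3),v[:,:2].max(0).round(4),v[:,:2].mean(0).round(4),len(v))
# base corners
print(world(f,[(238.5,192),(411.5,201),(395,330),(240,330)],z=.012).round(4))
q=sel([.43,-.1,.055],[.54,.02,.14])
# nut: fit cylinder axis tilt known; print top face
q=q[q[:,2]>.08];print('nut',len(q),q.mean(0),q.min(0),q.max(0))
np.save('pics/nut.npy',q)
```

```text
719
cheek x(y) [-0.05732796  0.61081429] 717 0.00043554350151226676 -0.04393841443319489 0.09861000865958529
lip y range [ 0.59503685 -0.04472705  0.07000908] [0.62517017 0.09964684 0.08161379] [-0.04276042  0.09806022]
clip 224 [ 0.5911 -0.0267  0.058 ] [[ 0.5708 -0.0413  0.0458]
 [ 0.6    -0.0019  0.0777]]
0.045 [ 5.942e-01 -1.000e-04] [ 0.5864 -0.0239] 17
0.05 [ 6.004e-01 -5.000e-04] [ 0.5808 -0.0144] 57
0.055 [ 0.6016 -0.0217] [ 0.5951 -0.0314] 67
0.06 [ 0.6011 -0.0221] [ 0.598  -0.0325] 35
0.065 [ 0.5993 -0.0216] [ 0.5972 -0.0243] 5
0.07 [ 0.5972 -0.022 ] [ 0.5955 -0.0306] 10
0.075 [ 0.5958 -0.0226] [ 0.594  -0.0327] 24
0.08 [ 0.595  -0.0252] [ 0.5939 -0.0334] 9
clip 186 [0.5871 0.0816 0.0594] [[0.5717 0.0539 0.0472]
 [0.5932 0.0932 0.078 ]]
0.045 [0.5869 0.0935] [0.5858 0.0871] 8
0.05 [0.587  0.0933] [0.5809 0.0729] 35
0.055 [0.5937 0.0935] [0.5878 0.0834] 59
0.06 [0.5939 0.0935] [0.5912 0.0832] 40
0.065 [0.5897 0.0911] [0.5895 0.0897] 2
0.07 [0.591  0.0924] [0.5891 0.0828] 10
0.075 [0.5894 0.0929] [0.5874 0.0839] 18
0.08 [0.5883 0.093 ] [0.5871 0.0829] 14
[[ 0.4385 -0.0765  0.012 ]
 [ 0.4242  0.1717  0.012 ]
 [ 0.6326  0.1837  0.012 ]
 [ 0.6597 -0.0646  0.012 ]]
nut 1629 [ 0.48433614 -0.02379498  0.09467505] [ 0.45981429 -0.05431369  0.08007206] [0.51479961 0.00399783 0.10691128]
```

```bash
cat >> h.py <<'E'
SX=np.array([.9984,.0572,0]);SY=np.array([-.0572,.9984,0]);SZ=np.array([0,0,1.]);S0=np.array([.6043,.0267,.015])
def ori(y,z=(0,0,-1)):
    y=np.array(y,float);y/=np.linalg.norm(y);z=np.array(z,float);z/=np.linalg.norm(z);return R.from_matrix(np.c_[np.cross(y,z),y,z])
E
python3 - <<'E'
from h import *
o=ori([-.122,.9925,0]);tool([.5013,-.1485,.17],o);tool([.5013,-.1485,.084],o)
E
```

```text
shift [ -44.7 -193.5  184.8] turn [ 0.    -0.    -0.012]
shift [ -44.7 -193.5  270.8] turn [ 0.    -0.    -0.012]
```

step_arm(moves=[[-10, -45, 20, 0, 0, -0.012, 60], [-20, -85, 40, 0, 0, -0.012, 60], [-30, -125, 65, 0, 0, -0.012, 60], [-40, -160, 95, 0, 0, -0.012, 60], [-45, -185, 130, 0, 0, -0.012, 60], [-45, -193.5, 160, 0, 0, -0.012, 60], [-45, -193.5, 185, 0, 0, -0.012, 60], [-45, -193.5, 185, 0, 0, -0.012, 60]])

```text
clock: 2.6
tcp_pos: [0.4997, -0.1473, 0.1666]
orientation: [0.194, -3.128, -0.002]
contact_force: [-0.7, 0.5, 0.1]
grip_width: 0.06
gripper_force: 0.0
```

Run:
```python
from h import *
f=grab('wrist','w2');P=cloud(f);s=r.get_obs();print(s['clock'],s['tcp_pos'],s['joints'].round(2))
with np.errstate(invalid='ignore'): q=P[((P>[.38,-.2,.10])&(P<[.65,-.1,.125])).all(2)]
print(len(q),np.percentile(q[:,2],[50,90,99]))
q=q[q[:,2]>np.percentile(q[:,2],97)-.003]
print(cv2.minAreaRect(np.float32(q[:,:2]*1000)),np.polyfit(q[:,0],q[:,1],1))
o=ori([-.122,.9925,0]);tool([.5013,-.1485,.084],o)
```

```text
2.65 [ 0.5010191  -0.1476863   0.16862396] [-0.27  0.33  0.53  2.01 -0.22  0.86  2.08]
4389 [0.11979163 0.12092449 0.12166551]
((501.1678771972656, -150.05738830566406), (148.74998474121094, 9.475265502929688), 7.004173755645752) [ 0.12412946 -0.21231586]
shift [-0.5 -0.9 84.6] turn [ 0.001 -0.004  0.002]
```

step_arm(moves=[[-0.5, -2.4, 35, 0, 0, 0, 50], [-0.5, -2.4, 65, 0, 0, 0, 50], [-0.5, -2.4, 84, 0, 0, 0, 50], [-0.5, -2.4, 84.5, 0, 0, 0, 50], [-0.5, -2.4, 84.5, 0, 0, 0, 3], [-0.5, -2.4, 84.5, 0, 0, 0, 3], [-0.5, -2.4, 84.5, 0, 0, 0, 3], [-0.5, -2.4, 84.5, 0, 0, 0, 3]], grip_force=70)

```text
clock: 3.45
tcp_pos: [0.5039, -0.1515, 0.0872]
orientation: [-0.192, 3.133, 0.0]
contact_force: [-0.9, 0.1, 6.7]
grip_width: 0.0089
gripper_force: 69.4
```

step_arm(moves=[[0, 0, 0, 0, 0, 0, 3], [0, 0, 0, 0, 0, 0, 3], [0, 0, -10, 0, 0, 0, 3], [0, 0, -30, 0, 0, 0, 3], [0, 0, -60, 0, 0, 0, 3], [0, 0, -100, 0, 0, 0, 3], [0, 0, -140, 0, 0, 0, 3], [0, 0, -140, 0, 0, 0, 3]])

```text
clock: 4.25
tcp_pos: [0.5054, -0.1529, 0.2313]
orientation: [-0.19, 3.126, -0.002]
contact_force: [1.2, -0.6, -2.6]
grip_width: 0.0089
gripper_force: 68.5
```

Run:
```python
from h import *
f=grab('wrist','w3');P=cloud(f);s=r.get_obs();print(s['clock'],s['tcp_pos'],s['joints'].round(2),s['grip_width'])
o=ori(SX);p=S0+[0,0,.22];tool(p,o)
```

```text
4.3 [ 0.50393349 -0.15205933  0.22851309] [-0.3   0.25  0.57  1.95 -0.17  0.98  2.04] 0.009124449082479402
shift [-121.4  165.2   -5.9] turn [0.004 0.005 1.636]
```

step_arm(moves=[[-15, 20, -7, 0, 0, 0.14, 3], [-30, 40, -10, 0, 0, 0.28, 3], [-45, 60, -10, 0, 0, 0.42, 3], [-60, 80, -10, 0, 0, 0.56, 3], [-75, 100, -10, 0, 0, 0.7, 3], [-90, 120, -10, 0, 0, 0.84, 3], [-105, 140, -10, 0, 0, 0.98, 3], [-115, 155, -10, 0, 0, 1.12, 3]])

```text
clock: 5.1
tcp_pos: [0.5972, 0.0183, 0.2338]
orientation: [-1.508, -2.753, 0.002]
contact_force: [-0.1, 0.5, -2.4]
grip_width: 0.0092
gripper_force: 68.4
```

Run:
```python
from h import *
s=r.get_obs();print(s['tcp_pos'],s['joints'].round(2),s['contact_force']);tool(S0+[0,0,.21],ori(SX))
```

```text
[0.59723098 0.01825952 0.23380858] [-0.68  0.42  0.73  1.78 -0.32  1.07  0.73] [-0.09167792  0.52527517 -2.35220247]
shift [ 3.3 10.5  8.8] turn [-0.003 -0.001  0.512]
```

step_arm(moves=[[1, 3, 2, 0, 0, 0.13, 3], [2, 6, 5, 0, 0, 0.26, 3], [3, 8, 8, 0, 0, 0.39, 3], [3.3, 10.5, 8.8, -0.002, 0, 0.512, 3], [3.3, 10.5, 8.8, -0.002, 0, 0.512, 3], [3.3, 10.5, 8.8, -0.002, 0, 0.512, 3], [3.3, 10.5, 8.8, -0.002, 0, 0.512, 3]])

```text
clock: 5.8
tcp_pos: [0.6043, 0.0246, 0.2263]
orientation: [2.15, 2.29, 0.002]
contact_force: [0.1, 0.0, -2.3]
grip_width: 0.0088
gripper_force: 68.4
```

Run:
```python
from h import *
f=grab('wrist','w4');s=r.get_obs();print(s['clock'],s['tcp_pos'],R.from_rotvec(s['orientation']).as_matrix().round(3).tolist());tool(S0+[0,0,.21],ori(SX))
grab('scene','s4');grab('side','d4')
g=load('d4')['image'];a=load('s4')['image']
A=cv2.resize(a[170:300,230:360],(520,520));B=cv2.resize(g[190:310,230:390],None,fx=1,fy=1)
out=np.zeros((600,800,3),np.uint8);out[:480,:640]=f['image']
out[330:600,0:330]=cv2.resize(a[180:290,230:364],(330,270));out[330:600,400:800]=cv2.resize(g[190:298,230:390],(400,270))
cv2.imwrite('pics/m4.png',out[:,:,::-1])
```

```text
5.85 [0.60446555 0.02454676 0.22649724] [[-0.062, 0.998, 0.001], [0.998, 0.062, 0.001], [0.001, 0.001, -1.0]]
shift [ 2.2 -0.   1.5] turn [ 0.001 -0.001  0.005]
```

View pics/m4.png

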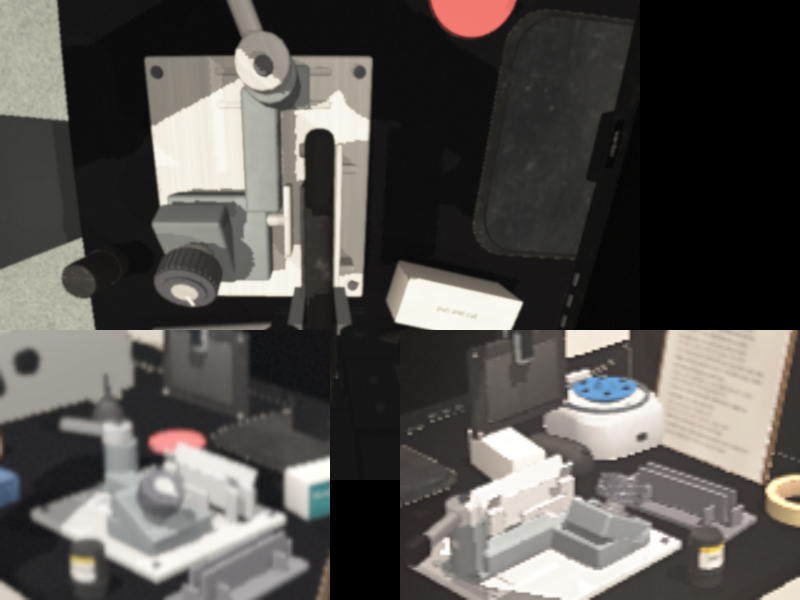

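The wrist view shows the tray's end at (319,135) over the slot, with the clips on its left and the cheek lip at about column 340. Now I'll measure the tray relative to the cheek in this same frame.

Run:
```python
from h import *
f=load('w4');P=cloud(f)
def st(P): d=P-(S0);return np.stack([d@SX,d@SY,d@SZ],-1)
Q=st(P)
def sel(Q,lo,hi):
    with np.errstate(invalid='ignore'): return Q[((Q>lo)&(Q<hi)).all(2)]
q=sel(Q,[-.03,-.12,.1],[.03,.12,.3]);e=q
print('tray',len(q),q.min(0).round(4),q.max(0).round(4))
for z in(.13,.15,.17,.19,.21,.23):
    w=q[abs(q[:,2]-z)<.006]
    if len(w):print(z,np.percentile(w[:,0],[2,50,98]).round(4),np.percentile(w[:,1],[2,98]).round(4),len(w))
q=sel(Q,[.003,-.08,.003],[.012,.08,.035])
if len(q):print('cheek',len(q),np.median(q[:,0]),np.polyfit(q[:,1],q[:,0],1),np.percentile(q[:,1],[1,99]))
q=sel(Q,[.003,-.09,.055],[.03,.09,.07]);print('lip',len(q),q.min(0).round(4),q.max(0).round(4))
for n in('s4','d4'):
    q=sel(st(cloud(load(n))),[-.015,-.1,.1],[.02,.1,.3])
    print(n,len(q),np.percentile(q,[1,99],axis=0).round(4))
    for y in np.arange(-.07,.08,.02):
        w=q[abs(q[:,1]-y)<.008]
        if len(w)>10:print(round(y,2),np.percentile(w[:,2],[2,98]).round(4),np.median(w[:,0]).round(4))
```

```text
tray 29021 [-0.03   -0.0427  0.1976] [0.03   0.0745 0.3   ]
0.21 [-0.0115 -0.008   0.0082] [0.0091 0.0547] 11
0.23 [-0.0181 -0.0074  0.0166] [-0.0381  0.0528] 1394
lip 909 [ 0.012  -0.0557  0.0568] [0.0178 0.0716 0.0656]
s4 1315 [[-0.0139 -0.0775  0.1345]
 [ 0.015   0.0691  0.295 ]]
-0.07 [0.1365 0.2416] -0.0044
-0.05 [0.136  0.2411] -0.0066
-0.03 [0.1372 0.2426] -0.0071
-0.01 [0.1382 0.2955] -0.0065
0.01 [0.1341 0.2796] -0.0077
0.03 [0.1353 0.2421] -0.0077
0.05 [0.1375 0.2416] -0.0072
0.07 [0.1362 0.2426] -0.0053
d4 1488 [[-0.0143 -0.0726  0.136 ]
 [ 0.0128  0.0748  0.2931]]
-0.07 [0.137  0.2427] -0.0064
-0.05 [0.1374 0.2426] -0.0086
-0.03 [0.1377 0.2398] -0.0088
-0.01 [0.1363 0.2683] -0.0092
0.01 [0.1398 0.2972] -0.0076
0.03 [0.1376 0.244 ] -0.0089
0.05 [0.1369 0.2433] -0.0085
0.07 [0.1378 0.2424] -0.0063
```

Run:
```python
from h import *
f=load('w4');Q=cloud(f)-S0;Q=np.stack([Q@SX,Q@SY,Q@SZ],-1)
with np.errstate(invalid='ignore'):
  for y in(.03,.04,.05,.06,.068):
    m=(abs(Q[...,1]-y)<.005)&(abs(Q[...,0])<.03)&(Q[...,2]>.232)&(Q[...,2]<.26); q=Q[m]
    if len(q):print(y,len(q),np.percentile(q[:,0],[1,50,99]).round(4),np.percentile(q[:,2],[1,50,99]).round(4))
  for z in(.06,.055,.05,.04,.03,.01):
    m=(abs(Q[...,2]-z)<.0025)&(abs(Q[...,0])<.03)&(abs(Q[...,1])<.09);q=Q[m]
    for a,b in((-.03,0),(0,.03)):
        w=q[(q[:,0]>a)&(q[:,0]<b)]
        if len(w)>5:print('z',z,np.percentile(w[:,0],[2,50,98]).round(4),np.percentile(w[:,1],[2,98]).round(3))
tool(S0+[.001,0,.09],ori(SX))
```

```text
0.03 761 [-0.0057 -0.0011  0.0038] [0.2411 0.2441 0.2458]
0.04 837 [-0.006  -0.0012  0.0037] [0.2405 0.2441 0.2458]
0.05 899 [-0.0059 -0.0012  0.0038] [0.2406 0.2442 0.2458]
0.06 951 [-0.0059 -0.0013  0.0036] [0.2411 0.2442 0.2459]
0.068 1074 [-0.0079 -0.0017  0.0035] [0.2388 0.2441 0.2459]
z 0.06 [-0.014  -0.014  -0.0139] [0.048 0.06 ]
z 0.06 [0.0122 0.0136 0.0177] [-0.052  0.07 ]
z 0.03 [-0.0292 -0.0281 -0.0279] [-0.001  0.034]
z 0.03 [0.0203 0.0251 0.0299] [-0.053  0.053]
z 0.01 [-0.0289 -0.0281 -0.028 ] [-0.031  0.034]
z 0.01 [0.0217 0.0255 0.0289] [-0.047 -0.046]
shift [  2.    0.6 121.8] turn [ 0.002 -0.001  0.004]
```

step_arm(moves=[[1, 1, 25, 0, 0, 0.004, 3], [2, 2, 50, 0, 0, 0.004, 3], [2, 2, 75, 0, 0, 0.004, 3], [2, 2, 90, 0, 0, 0.004, 3], [2, 2, 98, 0, 0, 0.004, 3], [2, 2, 106, 0, 0, 0.004, 3], [2, 2, 112, 0, 0, 0.004, 3], [2, 2, 112, 0, 0, 0.004, 3]], grip_force=90)

```text
clock: 6.75
tcp_pos: [0.6054, 0.0264, 0.1144]
orientation: [-2.157, -2.282, 0.001]
contact_force: [-3.8, -0.6, -3.0]
grip_width: 0.0085
gripper_force: 91.0
```

step_arm(moves=[[0, -0.5, 6, 0, 0, 0, 3], [0, -0.5, 11, 0, 0, 0, 3], [0, -0.5, 15, 0, 0, 0, 3], [0, -0.5, 19, 0, 0, 0, 3], [0, -0.5, 22, 0, 0, 0, 3], [0, -0.5, 24, 0, 0, 0, 3], [0, -0.5, 24, 0, 0, 0, 3], [0, -0.5, 24, 0, 0, 0, 3]])

```text
clock: 7.55
tcp_pos: [0.6054, 0.0267, 0.0923]
orientation: [-2.156, -2.282, -0.002]
contact_force: [-10.6, 1.6, 14.8]
grip_width: 0.0089
gripper_force: 93.7
```

step_arm(moves=[[0, -1.5, 0, 0, 0, 0, 3], [0, -1.5, 0, 0, 0, 0, 36], [0, -1.5, 0, 0, 0, 0, 36], [0, -1.5, 0, 0, 0, 0, 36], [0, -1.5, -30, 0, 0, 0, 36], [0, -1.5, -70, 0, 0, 0, 36], [0, -1.5, -120, 0, 0, 0, 60], [0, -1.5, -170, 0, 0, 0, 85]])

```text
clock: 8.35
tcp_pos: [0.6044, 0.0266, 0.2623]
orientation: [2.157, 2.283, 0.002]
contact_force: [0.8, 0.3, -0.4]
grip_width: 0.0638
gripper_force: 0.0
```

Run:
```python
from h import *
grab('wrist','w5');grab('scene','s5');grab('side','d5')
s=r.get_obs();print(s['clock'],s['tcp_pos'],s['joints'].round(2),s['contact_force'].round(1))
for n in('w5','s5','d5'):
    Q=cloud(load(n))-S0;Q=np.stack([Q@SX,Q@SY,Q@SZ],-1)
    with np.errstate(invalid='ignore'): q=Q[((Q>[-.02,-.1,.085])&(Q<[.02,.1,.125])).all(2)]
    print(n,len(q),np.percentile(q,[1,50,99],axis=0).round(4).tolist())
    t=q[q[:,2]>np.percentile(q[:,2],98)-.003];print('top',np.percentile(t,[1,50,99],axis=0).round(4).tolist())
# nut fit: cylinder r 27, axis tilt 30 toward -y stand
from scipy.optimize import least_squares
a=-.5*SY+.866*SZ; e1=SX; e2=np.cross(a,e1)
for n in('w1','w5'):
    P=cloud(load(n));
    with np.errstate(invalid='ignore'): q=P[((P>[.44,-.075,.06])&(P<[.54,.02,.125])).all(2)]
    H=q@a; top=np.percentile(H,99); 
    t=q[(H>top-.032)&(H<top-.003)]
    def res(c): 
        d=np.hypot(t@e1-c[0],t@e2-c[1])-.027; return d
    m=np.median(t,0)
    best=least_squares(res,[m@e1,m@e2+.01],loss='soft_l1',f_scale=.002)
    rr=res(best.x);print(n,len(t),'axis e1,e2',best.x.round(4),'inl',(abs(rr)<.003).mean())
    hh=np.histogram(H[np.hypot(q@e1-best.x[0],q@e2-best.x[1])<.022],bins=np.arange(top-.06,top+.004,.003));print(hh[0],hh[1].round(3))
    hh=np.histogram(H[abs(np.hypot(q@e1-best.x[0],q@e2-best.x[1])-.027)<.003],bins=np.arange(top-.06,top+.004,.003));print(hh[0])
    ht=top; print('face centre', (best.x[0]*e1+best.x[1]*e2+top*a).round(4))
```

```text
8.5 [0.60697814 0.02640234 0.26448312] [-0.79  0.44  0.88  1.73 -0.37  1.13  0.26] [-1.1  0.8 -0.1]
w5 2243 [[-0.0071, -0.0692, 0.0922], [-0.0007, 0.0108, 0.1098], [0.005, 0.0748, 0.1118]]
top [[-0.0042, -0.0696, 0.1087], [0.0002, 0.0109, 0.1102], [0.0045, 0.0748, 0.1119]]
s5 275 [[-0.0102, -0.075, 0.0854], [-0.0049, -0.0085, 0.0982], [0.0036, 0.0702, 0.1092]]
top [[-0.0076, -0.0726, 0.1059], [-0.0033, -0.0024, 0.1072], [0.0037, 0.0677, 0.1096]]
d5 346 [[-0.0122, -0.0693, 0.0854], [-0.0066, 0.009, 0.0987], [0.0018, 0.076, 0.1107]]
top [[-0.0112, -0.0652, 0.1071], [-0.0048, 0.0086, 0.1083], [0.0023, 0.0745, 0.1112]]
w1 1052 axis e1,e2 [ 0.4856 -0.0058] inl 0.7385931558935361
[  0   0   0   0   4  70   0   0   0   0   0   0   0   0   0   0   0   0
 166 555  25] [0.055 0.058 0.061 0.064 0.067 0.07  0.073 0.076 0.079 0.082 0.085 0.088
 0.091 0.094 0.097 0.1   0.103 0.106 0.109 0.112 0.115 0.118]
[  0   0   0   0   5 194   0   0   0   8  49  60  64  62  63  63  82  93
 233  14   0]
face centre [ 0.4883 -0.0344  0.0963]
w5 1766 axis e1,e2 [0.5027 0.0341] inl 0.18516421291053228
[  0   4   4   8  22 403   0   0   0  13  41  49  59  56  49  68  58  63
 101   4   0] [0.055 0.058 0.061 0.064 0.067 0.07  0.073 0.076 0.079 0.082 0.085 0.088
 0.091 0.094 0.097 0.1   0.103 0.106 0.109 0.112 0.115 0.118]
[  0   0   3   5  14 208  37   0   0   3  21  23  25  25  22  27  29  29
 123  85   0]
face centre [0.5035 0.0009 0.1166]
```

Run:
```python
from h import *
from scipy.optimize import least_squares
a=-.5*SY+.866*SZ; e1=SX; e2=np.cross(a,e1);print('e2',e2.round(3))
for n in('w1','w5','s5'):
    P=cloud(load(n))
    with np.errstate(invalid='ignore'): q=P[((P>[.44,-.075,.05])&(P<[.54,.02,.125])).all(2)]
    H=q@a;t=q[(H>.084)&(H<.108)]
    t=t[np.hypot(t@e1-.4856,t@e2+.0058)<.04]
    f=lambda c:np.hypot(t@e1-c[0],t@e2-c[1])-.027
    b=least_squares(f,[.4856,-.0058],loss='soft_l1',f_scale=.001).x
    c=q[(H>.108)&(H<.118)];(cc,rad)=cv2.minEnclosingCircle(np.float32(np.c_[c@e1,c@e2]*1000))
    print(n,len(t),b.round(4),np.median(abs(f(b))).round(4),'cap',cc,rad,np.percentile(c@a,[50,90]).round(4),'centre',(b[0]*e1+b[1]*e2+.0975*a).round(4))
```

```text
e2 [-0.05   0.865  0.5  ]
w1 523 [ 0.4854 -0.0053] 0.0006 cap (485.4877624511719, -4.777188301086426) 27.761871337890625 [0.1119 0.114 ] centre [ 0.4877 -0.0255  0.0818]
w5 1010 [ 0.4858 -0.0059] 0.0006 cap (485.9220886230469, -4.925699234008789) 27.82253646850586 [0.112  0.1144] centre [ 0.4881 -0.026   0.0815]
s5 130 [ 0.4853 -0.0089] 0.001 cap (483.6666564941406, -9.40947151184082) 27.29041862487793 [0.1114 0.114 ] centre [ 0.4878 -0.0286  0.08  ]
```

```bash
cat >> h.py <<'E'
A=-.5*SY+.866*SZ;E1=SX;E2=np.cross(A,E1)
def nutp(H): return .4856*E1-.0055*E2+H*A
def nuto(th): return ori(SX,-A)*R.from_rotvec([0,0,th])
E
python3 - <<'E'
from h import *
for th in(-1.5,-1.2):tool(nutp(.26),nuto(th))
E
```

```text
shift [-126.5 -122.2   40.7] turn [-0.383  0.426 -1.461]
shift [-126.5 -122.2   40.7] turn [-0.305  0.463 -1.169]
```

step_arm(moves=[[-12, -12, 0, -0.035, 0.039, -0.134, 85], [-24, -24, 0, -0.07, 0.077, -0.266, 85], [-36, -36, 4, -0.104, 0.116, -0.399, 85], [-48, -48, 8, -0.139, 0.155, -0.531, 85], [-60, -60, 12, -0.174, 0.194, -0.664, 85], [-72, -70, 16, -0.209, 0.232, -0.797, 85], [-84, -82, 20, -0.244, 0.271, -0.93, 85], [-92, -90, 25, -0.28, 0.311, -1.066, 85]])

```text
clock: 9.3
tcp_pos: [0.5187, -0.071, 0.2346]
orientation: [-0.648, -2.979, -0.619]
contact_force: [0.1, 0.5, 0.0]
grip_width: 0.0852
gripper_force: 0.0
```

Run:
```python
from h import *
s=r.get_obs();print(s['tcp_pos'],s['joints'].round(2),s['contact_force'].round(1))
tool(nutp(.22),nuto(-1.5))
```

```text
[ 0.51872586 -0.07104968  0.23458053] [-0.22  0.31  0.59  1.94 -0.63  1.13  1.83] [0.1 0.5 0. ]
shift [ 13.5 -41.7  35.5] turn [-0.104  0.108 -0.394]
```

step_arm(moves=[[4, -12, 10, -0.03, 0.032, -0.12, 85], [8, -26, 20, -0.065, 0.066, -0.24, 85], [12, -38, 30, -0.1, 0.1, -0.37, 85], [13.5, -41.7, 35.5, -0.104, 0.108, -0.394, 85], [13.5, -41.7, 35.5, -0.104, 0.108, -0.394, 85], [13.5, -41.7, 35.5, -0.104, 0.108, -0.394, 85], [13.5, -41.7, 35.5, -0.104, 0.108, -0.394, 85]])

```text
clock: 10.0
tcp_pos: [0.4929, -0.0856, 0.189]
orientation: [-0.027, -3.004, -0.799]
contact_force: [-0.5, 0.3, 0.8]
grip_width: 0.0851
gripper_force: 0.0
```

Run:
```python
from h import *
f=grab('wrist','w6')
s=r.get_obs();print(s['tcp_pos'],s['joints'].round(2),s['contact_force'].round(1))
tool(nutp(.077),nuto(-1.5))
from scipy.optimize import least_squares
P=cloud(f)
with np.errstate(invalid='ignore'): q=P[((P>[.44,-.085,.05])&(P<[.54,.03,.125])).all(2)]
H=q@A;t=q[(H>.084)&(H<.108)];t=t[np.hypot(t@E1-.4856,t@E2+.0055)<.04]
g=lambda c:np.hypot(t@E1-c[0],t@E2-c[1])-.027
b=least_squares(g,[.4856,-.0055],loss='soft_l1',f_scale=.001).x
c=q[(H>.108)&(H<.118)];print(b,cv2.minEnclosingCircle(np.float32(np.c_[c@E1,c@E2]*1000)),np.percentile(c@A,[50,90]))
print(np.histogram(H[H<.084],12))
print('nut px',proj(f,[nutp(.1115)]))
```

```text
[ 0.49291985 -0.08555151  0.18911898] [-0.03  0.42  0.49  1.94 -0.7   1.21  2.38] [ 0.9 -0.3  0.7]
shift [  1.7  -1.4 143.6] turn [-0.003  0.001 -0.004]
[ 0.48529257 -0.00566596] ((485.38690185546875, -5.590121746063232), 28.011150360107422) [0.11237749 0.11446772]
(array([  4,   6,   8,  11,  10,  15,  14,  12,  26, 101, 954, 716]), array([0.0466824 , 0.04890066, 0.05111892, 0.05333718, 0.05555544,
       0.0577737 , 0.05999196, 0.06221022, 0.06442848, 0.06664674,
       0.068865  , 0.07108326, 0.07330152]))
nut px [[316.030649   240.96787953]]
```

View pics/w6.png

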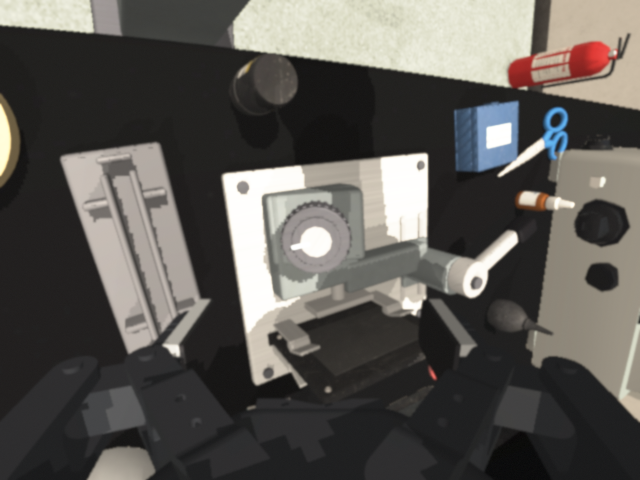

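The view shows the tray seated between the clips at about (350,345), and the nut face at (316,241) with its white mark pointing left to (293,246). The gripper is lined up on the nut, so I'll advance along its axis.

step_arm(moves=[[1.7, -1, 30, -0.003, 0.001, -0.004, 85], [1.7, -1.2, 60, -0.003, 0.001, -0.004, 85], [1.7, -1.2, 90, -0.003, 0.001, -0.004, 85], [1.7, -1.2, 115, -0.003, 0.001, -0.004, 85], [1.7, -1.2, 135, -0.003, 0.001, -0.004, 85], [1.7, -1.2, 142, -0.003, 0.001, -0.004, 85], [1.7, -1.2, 142, -0.003, 0.001, -0.004, 85]])

```text
clock: 10.75
tcp_pos: [0.4868, -0.0157, 0.065]
orientation: [-0.019, -3.002, -0.804]
contact_force: [-0.7, -0.1, -0.0]
grip_width: 0.085
gripper_force: 0.0
```

step_arm(moves=[[0, 0, 0, 0, 0, 0, 45], [0, 0, 0, 0, 0, 0, 45], [0, 0, 0, 0, 0, 0, 45], [0, 0, 0, 0, 0, 0, 45], [0, 0, 0, 0, 0, 0, 45], [0, 0, 0, 0, 0, 0, 45]], grip_force=80)

```text
clock: 11.35
tcp_pos: [0.4878, -0.0184, 0.0661]
orientation: [-0.022, -3.006, -0.802]
contact_force: [-0.7, -2.9, 4.8]
grip_width: 0.0522
gripper_force: 82.7
```

Run:
```python
from h import *
s=r.get_obs();print(s['clock'],s['joints'].round(2),s['contact_force'].round(1),s['moment'].round(2))
tool(nutp(.077),nuto(-1.5))
```

```text
11.35 [-0.06  0.57  0.37  2.07 -0.89  0.96  2.52] [-0.7 -2.9  4.8] [-0.94  0.25  0.27]
shift [0.4 1.5 3.4] turn [-0.001  0.003 -0.001]
```

step_arm(moves=[[0, 0, 0, 0, 0, 0.12, 45], [0, 0, 0, 0, 0, 0.25, 45], [0, 0, 0, 0, 0, 0.38, 45], [0, 0, 0, 0, 0, 0.51, 45], [0, 0, 0, 0, 0, 0.64, 45], [0, 0, 0, 0, 0, 0.77, 45], [0, 0, 0, 0, 0, 0.89, 45], [0, 0, 0, 0, 0, 1.0, 45]])

```text
clock: 12.15
tcp_pos: [0.4881, -0.0179, 0.0664]
orientation: [-1.362, -2.441, -0.633]
contact_force: [-0.9, -3.5, 6.4]
grip_width: 0.052
gripper_force: 82.9
```

Run:
```python
from h import *
s=r.get_obs();print(s['clock'],s['joints'].round(2),s['contact_force'].round(1),s['moment'].round(2),s['grip_width'])
tool(nutp(.077),nuto(-.5))
```

```text
12.15 [-0.21  0.62  0.58  2.08 -0.99  1.04  1.61] [-0.9 -3.5  6.4] [-0.66  0.06  0.64] 0.052040732872058515
shift [ 1.2 -0.1  3.4] turn [ 0.002  0.002 -0.003]
```

step_arm(moves=[[0, 0, 0, 0, 0, 0.12, 45], [0, 0, 0, 0, 0, 0.25, 45], [0, 0, 0, 0, 0, 0.38, 45], [0, 0, 0, 0, 0, 0.51, 45], [0, 0, 0, 0, 0, 0.64, 45], [0, 0, 0, 0, 0, 0.77, 45], [0, 0, 0, 0, 0, 0.89, 45], [0, 0, 0, 0, 0, 1.0, 45]])

```text
clock: 12.95
tcp_pos: [0.4886, -0.0179, 0.0664]
orientation: [-2.255, -1.42, -0.349]
contact_force: [1.5, -3.6, 5.2]
grip_width: 0.0522
gripper_force: 83.0
```

step_arm(moves=[[0, 0, 0, 0, 0, 0.12, 45], [0, 0, 0, 0, 0, 0.25, 45], [0, 0, 0, 0, 0, 0.38, 45], [0, 0, 0, 0, 0, 0.51, 45], [0, 0, 0, 0, 0, 0.64, 45], [0, 0, 0, 0, 0, 0.77, 45], [0, 0, 0, 0, 0, 0.89, 45], [0, 0, 0, 0, 0, 1.0, 45]])

```text
clock: 13.75
tcp_pos: [0.489, -0.0183, 0.0662]
orientation: [-2.616, -0.162, -0.009]
contact_force: [2.4, -5.0, 2.1]
grip_width: 0.0519
gripper_force: 83.0
```

Run:
```python
from h import *
s=r.get_obs();print(s['clock'],s['joints'].round(2),s['contact_force'].round(1),s['moment'].round(2),s['grip_width'])
tool(nutp(.077),nuto(1.5))
```

```text
13.75 [-0.45  0.79  0.95  2.09 -1.17  1.27 -0.22] [ 2.4 -5.   2.1] [-1.25 -0.57  0.31] 0.05189263417729901
shift [-1.5 -1.6  3.5] turn [ 0.003 -0.004 -0.003]
```

step_arm(moves=[[0, 0, 0, 0, 0, 0, 85], [0, 0, 0, 0, 0, 0, 85], [0, 0, 0, 0, 0, 0, 85], [0, 0, -30, 0, 0, 0, 85], [0, 0, -65, 0, 0, 0, 85], [0, 0, -100, 0, 0, 0, 85], [0, 0, -130, 0, 0, 0, 40], [0, 0, -140, 0, 0, 0, 10]])

```text
clock: 14.55
tcp_pos: [0.4916, -0.0884, 0.1886]
orientation: [-2.613, -0.167, -0.011]
contact_force: [-0.7, -0.3, 0.1]
grip_width: 0.0586
gripper_force: 0.0
```

Run:
```python
from h import *
s=r.get_obs();print(s['clock'],s['tcp_pos'],s['joints'].round(2),s['contact_force'].round(1))
grab('wrist','w7');grab('side','d7');grab('scene','s7')
S=lambda n:(lambda Q:np.stack([Q@SX,Q@SY,Q@SZ],-1))(cloud(load(n))-S0*[1,1,0])
for n in('w1','w6','d5','d7','s5','s7','w7'):
    Q=S(n)
    with np.errstate(invalid='ignore'): q=Q[((Q>[-.1,.08,.095])&(Q<[.02,.22,.125])).all(2)]
    print(n,len(q),'hub',end=' ')
    if len(q)<20: print();continue
    t=q[abs(q[:,2]-np.median(q[q[:,2]>.104][:,2]))<.006] if (q[:,2]>.104).sum()>10 else q
    t=t[t[:,1]<.15]
    print(len(t),np.percentile(t,[2,50,98],axis=0).round(4).tolist())
Q=cloud(load('w6'))
with np.errstate(invalid='ignore'): q=Q[((Q>[.40,.1,.04])&(Q<[.9,.45,.6])).all(2)]
for x in np.arange(.4,.9,.05):
    print(round(x,2),[ (round(float(q[(abs(q[:,0]-x)<.025)&(abs(q[:,1]-y)<.025)][:,2].max()),3) if ((abs(q[:,0]-x)<.025)&(abs(q[:,1]-y)<.025)).any() else 0) for y in np.arange(.15,.45,.05)])
```

```text
14.55 [ 0.49160601 -0.0884378   0.18863669] [-0.42  0.65  1.1   1.96 -0.95  1.45 -0.33] [-0.7 -0.3  0.1]
w1 1529 hub 709 [[-0.0615, 0.1103, 0.1008], [-0.0459, 0.128, 0.1056], [-0.0254, 0.1481, 0.1117]]
w6 1780 hub 775 [[-0.0618, 0.1086, 0.1003], [-0.0462, 0.1216, 0.1055], [-0.0263, 0.1468, 0.1117]]
d5 209 hub 92 [[-0.0643, 0.1112, 0.0994], [-0.0491, 0.1305, 0.104], [-0.0269, 0.1486, 0.1107]]
d7 209 hub 91 [[-0.0537, 0.1103, 0.0998], [-0.0375, 0.1311, 0.1038], [-0.0173, 0.148, 0.1098]]
s5 134 hub 49 [[-0.0616, 0.1052, 0.0996], [-0.0475, 0.1208, 0.1022], [-0.0289, 0.1463, 0.1092]]
s7 130 hub 47 [[-0.0507, 0.1065, 0.1007], [-0.0358, 0.1193, 0.103], [-0.0139, 0.1398, 0.1093]]
w7 2201 hub 1079 [[-0.05, 0.1081, 0.1005], [-0.0325, 0.1207, 0.1057], [-0.0147, 0.1449, 0.1117]]
0.4 [0, 0, 0, 0, 0, 0, 0]
0.45 [0, 0, 0, 0, 0, 0, 0]
0.5 [0.042, 0.106, 0.109, 0, 0, 0.082, 0.11]
0.55 [0.112, 0.103, 0.107, 0, 0, 0, 0.113]
0.6 [0.084, 0, 0, 0, 0, 0, 0]
0.65 [0, 0, 0, 0, 0.056, 0, 0]
0.7 [0, 0, 0, 0, 0.099, 0, 0]
0.75 [0, 0, 0, 0, 0, 0, 0]
0.8 [0, 0, 0, 0, 0, 0, 0]
0.85 [0, 0.13, 0.164, 0.166, 0.103, 0, 0]
```

```bash
cat >> h.py <<'E'
PIV=np.array([-.0325,.128])
def lev(th,d,z=.088):
    ph=2.0-th;u=np.array([np.cos(ph),np.sin(ph)]);n=np.array([-u[1],u[0]]);p=PIV+.103*u+d*n
    return S0*[1,1,0]+p[0]*SX+p[1]*SY+[0,0,z]
def where(d):
    s=r.get_obs();q=s['tcp_pos']-S0;p=np.array([q@SX,q@SY])-PIV
    # angle of lever if finger centre is d off the lever line
    return 2.0-(np.arctan2(p[1],p[0])-np.arcsin(d/np.hypot(*p)))
E
python3 - <<'E'
from h import *
o=ori(-SY);tool(lev(0,.05,.2),o);tool(lev(0,.05),o)
E
```

```text
shift [  18.3 -271.8  141.6] turn [-0.525 -0.019  0.07 ]
shift [  14.3 -215.8  238.5] turn [-0.525 -0.019  0.07 ]
```

step_arm(moves=[[2, -40, 10, -0.09, -0.003, 0.012, 0], [5, -80, 30, -0.18, -0.007, 0.024, 0], [8, -125, 55, -0.28, -0.01, 0.037, 0], [11, -170, 80, -0.38, -0.014, 0.05, 0], [14, -215, 105, -0.48, -0.017, 0.064, 0], [17, -250, 130, -0.525, -0.019, 0.07, 0], [18.3, -271.8, 141.6, -0.525, -0.019, 0.07, 0], [18.3, -271.8, 141.6, -0.525, -0.019, 0.07, 0]], grip_force=40)

```text
clock: 15.5
tcp_pos: [0.4698, 0.2252, 0.1978]
orientation: [3.138, 0.101, -0.006]
contact_force: [-0.2, -0.3, 0.2]
grip_width: 0.0
gripper_force: 0.0
```

Run:
```python
from h import *
f=grab('wrist','w8');s=r.get_obs();print(s['clock'],s['tcp_pos'],s['joints'].round(2),s['contact_force'].round(1),s['grip_width'])
o=ori(-SY);tool(lev(0,.05),o)
for n in('w8','w7'):
    Q=cloud(load(n))-S0*[1,1,0];Q=np.stack([Q@SX,Q@SY,Q@SZ],-1)
    with np.errstate(invalid='ignore'): q=Q[((Q>[-.16,.155,.085])&(Q<[.02,.26,.112])).all(2)]
    if len(q): print(n,len(q),np.percentile(q,[1,99],axis=0).round(4).tolist(),cv2.minAreaRect(np.float32(q[:,:2]*1000)))
    with np.errstate(invalid='ignore'): q=Q[((Q>[-.1,.08,.103])&(Q<[.02,.15,.116])).all(2)]
    if len(q): print('hub',len(q),cv2.minEnclosingCircle(np.float32(q[:,:2]*1000)))
```

```text
15.55 [0.46969389 0.23096306 0.19725665] [-1.52  0.7   1.4   2.   -0.77  1.14 -1.29] [ 0.5  5.3 -0.9] -0.00011110044634916313
shift [  2.2  10.7 109.3] turn [0.001 0.004 0.013]
w8 3267 [[-0.0792, 0.1559, 0.0978], [-0.0372, 0.2354, 0.1087]] ((-57.803558349609375, 194.3639373779297), (20.082653045654297, 89.44864654541016), 21.472097396850586)
hub 2925 ((-33.38982391357422, 129.37356567382812), 21.096973419189453)
w7 1080 [[-0.0809, 0.1557, 0.0884], [-0.0399, 0.231, 0.1086]] ((-59.0413932800293, 193.6339569091797), (19.528043746948242, 87.6364974975586), 21.71489715576172)
hub 970 ((-32.09202194213867, 126.97087097167969), 20.309940338134766)
```

step_arm(moves=[[0, 5, 0, 0, 0, 0, 0], [0, 5, 0, 0, 0, 0, 0], [0, 5, 0, 0, 0, 0, 0]])

```text
clock: 15.85
tcp_pos: [0.4722, 0.2134, 0.1995]
orientation: [3.139, 0.085, -0.003]
contact_force: [0.1, -0.5, -0.0]
grip_width: 0.0001
gripper_force: 0.0
```

Run:
```python
from h import *
s=r.get_obs();print(s['clock'],s['tcp_pos'],s['joints'].round(2),s['contact_force'].round(1),s['qvel'].round(2))
o=ori(-SY);tool(lev(0,.05),o);tool(lev(0,.05),ori(-SY)*R.from_rotvec([0,0,-1]))
```

```text
15.85 [0.47218174 0.21343454 0.19945578] [-1.5   0.69  1.41  2.01 -0.76  1.14 -1.27] [ 0.1 -0.5 -0. ] [ 0.01 -0.    0.   -0.01 -0.    0.   -0.  ]
shift [  0.6  -7.  111.4] turn [ 0.001  0.002 -0.003]
shift [  0.6  -7.  111.4] turn [ 0.     0.002 -1.003]
```

step_arm(moves=[[0, -3, 0, 0, 0, -0.14, 0], [0, -7, 0, 0, 0, -0.28, 0], [0, -7, 0, 0, 0, -0.42, 0], [0, -7, 0, 0, 0, -0.56, 0], [0, -7, 0, 0, 0, -0.7, 0], [0, -7, 0, 0, 0, -0.84, 0], [0, -7, 0, 0, 0, -0.98, 0], [0, -7, 0, 0, 0, -1.12, 0]])

```text
clock: 16.65
tcp_pos: [0.4723, 0.2204, 0.2]
orientation: [-2.611, -1.747, 0.002]
contact_force: [0.7, -0.0, 0.2]
grip_width: 0.0
gripper_force: 0.0
```

step_arm(moves=[[0, 0, 0, 0, 0, -0.14, 0], [0, 0, 0, 0, 0, -0.28, 0], [0, 0, 0, 0, 0, -0.42, 0], [0, 0, 0, 0, 0, -0.45, 0], [0, 0, 0, 0, 0, -0.45, 0]])

```text
clock: 17.15
tcp_pos: [0.4724, 0.2209, 0.2001]
orientation: [-2.163, -2.278, 0.001]
contact_force: [-0.8, -0.0, -0.2]
grip_width: -0.0
gripper_force: 0.0
```

Run:
```python
from h import *
s=r.get_obs();print(s['clock'],s['tcp_pos'],s['joints'].round(2),s['contact_force'].round(1))
tool(lev(0,.05),ori(SX))
```

```text
17.15 [0.47240249 0.22086608 0.20005949] [-1.35  0.4   1.01  2.   -0.42  0.97 -0.08] [-0.8 -0.  -0.2]
shift [-5.000e-01 -1.000e-01  1.121e+02] turn [-0.001  0.    -0.006]
```

step_arm(moves=[[0, 0, 40, 0, 0, 0, 0], [0, 0, 75, 0, 0, 0, 0], [0, 0, 100, 0, 0, 0, 0], [0, 0, 112, 0, 0, 0, 0], [0, 0, 112, 0, 0, 0, 0]])

```text
clock: 17.65
tcp_pos: [0.4716, 0.2208, 0.0869]
orientation: [2.161, 2.28, -0.006]
contact_force: [1.4, -0.1, 0.8]
grip_width: -0.0002
gripper_force: 0.0
```

Run:
```python
from h import *
b=lev(0,.05)
for th in np.arange(0,2.15,.15):
    q=lev(th,.025)-b;print(round(th,2),(np.array([q@SY,q@SX])*1000).round(1))
s=r.get_obs();print(s['tcp_pos'],b,s['joints'].round(2))
```

```text
0.0 [10.4 22.7]
0.15 [19.3 35.9]
0.3 [26.1 50.3]
0.45 [30.6 65.5]
0.6 [32.9 81.2]
0.75 [32.8 97.1]
0.9 [ 30.3 112.8]
1.05 [ 25.5 127.9]
1.2 [ 18.5 142.2]
1.35 [  9.4 155.2]
1.5 [ -1.5 166.7]
1.65 [-14.  176.5]
1.8 [-27.9 184.3]
1.95 [-42.7 190. ]
2.1 [-58.3 193.3]
[0.47160978 0.22083126 0.0869084 ] [0.47217669 0.22031757 0.088     ] [-1.19  0.56  0.83  2.08 -0.61  0.76  0.08]
```

step_arm(moves=[[10, 15, 0, 0, 0, 0, 0], [13, 27, 0, 0, 0, 0, 0], [19, 36, 0, 0, 0, 0, 0], [24, 45, 0, 0, 0, 0, 0], [28, 55, 0, 0, 0, 0, 0], [30.6, 65.5, 0, 0, 0, 0, 0], [32, 73, 0, 0, 0, 0, 0], [32, 73, 0, 0, 0, 0, 0]])

```text
clock: 18.45
tcp_pos: [0.5448, 0.2578, 0.0881]
orientation: [2.158, 2.281, -0.0]
contact_force: [-0.3, 0.9, -0.9]
grip_width: 0.0002
gripper_force: 0.0
```

```bash
cat >> h.py <<'E'
def levmeas(n='wrist'):
    f=r.grab_frame(n);Q=cloud(f)-S0*[1,1,0];Q=np.stack([Q@SX,Q@SY,Q@SZ],-1);s=r.get_obs();t=s['tcp_pos']-S0
    with np.errstate(invalid='ignore'):
        q=Q[((Q>[-.16,.0,.085])&(Q<[.1,.30,.110])).all(2)]
    d=q[:,:2]-PIV;rho=np.hypot(*d.T);d=d[(rho>.03)&(rho<.075)&(d[:,1]>-.03)];an=np.arctan2(d[:,1],d[:,0])
    print('lever by image',len(an),(2-np.percentile(an,[5,50,95])).round(3),'by tcp',where(.0245).round(3),'F',s['contact_force'].round(1),'tcp stand',(t@SX).round(4),(t@SY).round(4),'t',s['clock'])
E
python3 -c "
from h import *
levmeas();levmeas('scene')"
```

```text
Traceback (most recent call last):
  File "h.py", line 55, in levmeas
    print('lever by image',len(an),(2-np.percentile(an,[5,50,95])).round(3),'by tcp',where(.0245).round(3),'F',s['contact_force'].round(1),'tcp stand',(t@SX).round(4),(t@SY).round(4),'t',s['clock'])
                                      ~~~~~~~~~~~~~^^^^^^^^^^^^^^
IndexError: index -1 is out of bounds for axis 0 with size 0
```

Wrist view doesn't see the lever here; use the scene and side cameras.

```bash
sed -i 's/    print(.lever by image/    if len(an)<3: an=np.array([np.nan]*3)\n&/' h.py
python3 -c "
from h import *
levmeas('side');levmeas('scene')"
```

```text
lever by image 91 [0.582 0.441 0.294] by tcp 0.52 F [-0.6  0.4 -1.4] tcp stand -0.0475 0.2339 t 18.55
lever by image 42 [0.577 0.402 0.334] by tcp 0.517 F [-0.2 -0.1 -0. ] tcp stand -0.0478 0.2339 t 18.6
```

Run:
```python
from h import *
b=r.get_obs()['tcp_pos']
for th in np.arange(.4,2.2,.1):
    q=lev(th,.0165)-b;print(round(th,2),(np.array([q@SY,q@SX])*1000).round(1))
```

```text
0.4 [-3.4 -4.2]
0.5 [-2.   6.1]
0.6 [-1.6 16.5]
0.7 [-2.2 26.9]
0.8 [-3.9 37.2]
0.9 [-6.6 47.3]
1.0 [-10.3  57. ]
1.1 [-14.9  66.4]
1.2 [-20.5  75.2]
1.3 [-26.9  83.4]
1.4 [-34.1  91. ]
1.5 [-42.   97.7]
1.6 [-50.6 103.7]
1.7 [-59.7 108.8]
1.8 [-69.2 112.9]
1.9 [-79.2 116.1]
2.0 [-89.4 118.3]
2.1 [-99.7 119.4]
```

step_arm(moves=[[0, 8, 0, 0, 0, 0, 0], [-1, 16, 0, 0, 0, 0, 0], [-2, 22, 0, 0, 0, 0, 0], [-2, 27, 0, 0, 0, 0, 0], [-2, 27, 0, 0, 0, 0, 0]])

```text
clock: 19.1
tcp_pos: [0.5711, 0.2568, 0.0879]
orientation: [2.159, 2.281, -0.002]
contact_force: [-1.8, -1.0, -0.5]
grip_width: 0.0001
gripper_force: 0.6
```

step_arm(moves=[[-1, 5, 0, 0, 0, 0, 0], [-2, 10, 0, 0, 0, 0, 0], [-2, 10, 0, 0, 0, 0, 0]])

```text
clock: 19.4
tcp_pos: [0.5803, 0.2552, 0.0877]
orientation: [-2.159, -2.281, 0.004]
contact_force: [-4.5, -0.9, 0.0]
grip_width: -0.0001
gripper_force: 1.9
```

step_arm(moves=[[-1, 5, 0, 0, 0, 0, 0], [-3, 10, 0, 0, 0, 0, 0], [-3, 10, 0, 0, 0, 0, 0]])

```text
clock: 19.7
tcp_pos: [0.5895, 0.2531, 0.0874]
orientation: [-2.158, -2.281, 0.006]
contact_force: [-6.9, -0.4, 1.6]
grip_width: -0.0004
gripper_force: 3.0
```

```bash
python3 -c "
from h import *
levmeas('side');levmeas('scene')"
```

```text
lever by image 98 [1.057 0.875 0.769] by tcp 0.966 F [-6.5 -0.4  1.9] tcp stand -0.0021 0.227 t 19.75
lever by image 25 [1.122 0.947 0.851] by tcp 0.965 F [-5.8 -1.5  1.8] tcp stand -0.0022 0.227 t 19.8
```

Resistance began at about 0.65 rad, so the nut started above 0 and now sits near 4.3. I'll back off the lever and loosen the nut by about 1.3 rad.

step_arm(moves=[[2, -10, 0, 0, 0, 0, 0], [4, -20, 0, 0, 0, 0, 0], [5, -32, 0, 0, 0, 0, 0], [5, -45, 0, 0, 0, 0, 0], [0, -60, 0, 0, 0, 0, 0], [0, -60, -45, 0, 0, 0, 0], [0, -60, -95, 0, 0, 0, 0], [0, -60, -125, 0, 0, 0, 0]])

```text
clock: 20.6
tcp_pos: [0.5318, 0.2496, 0.2165]
orientation: [2.159, 2.28, 0.005]
contact_force: [-0.3, 0.1, -0.2]
grip_width: 0.0002
gripper_force: 0.0
```

Run:
```python
from h import *
levmeas('side');levmeas('scene')
s=r.get_obs();print(s['clock'],s['tcp_pos'],s['joints'].round(2))
tool(nutp(.22),nuto(.7))
```

```text
lever by image 94 [0.83  0.644 0.53 ] by tcp 0.425 F [ 2.7 -0.1  2.6] tcp stand -0.0574 0.2271 t 20.65
lever by image 29 [0.824 0.661 0.566] by tcp 0.419 F [-0.  -0.5  0.5] tcp stand -0.0581 0.2273 t 20.7
20.7 [0.53334304 0.2502818  0.21762434] [-1.24  0.49  0.96  1.83 -0.47  1.05 -0.05]
shift [-334.4  -60.6   28.3] turn [0.189 0.496 0.683]
```

step_arm(moves=[[-42, -8, 0, 0.024, 0.062, 0.085, 0], [-84, -15, 0, 0.047, 0.124, 0.17, 0], [-125, -23, 3, 0.071, 0.186, 0.256, 0], [-167, -30, 8, 0.095, 0.248, 0.34, 0], [-209, -38, 13, 0.118, 0.31, 0.427, 0], [-251, -46, 18, 0.142, 0.372, 0.512, 20], [-293, -53, 23, 0.166, 0.434, 0.598, 50], [-334, -60.6, 28, 0.189, 0.496, 0.683, 85]])

```text
clock: 21.5
tcp_pos: [0.4882, -0.0882, 0.1848]
orientation: [-2.37, -1.179, -0.271]
contact_force: [0.5, -0.3, 0.3]
grip_width: 0.0432
gripper_force: 0.0
```

step_arm(moves=[[0, 0, 0, 0, 0, 0, 85], [0, 0, 0, 0, 0, 0, 85], [0, 0, 0, 0, 0, 0, 85]])

```text
clock: 21.8
tcp_pos: [0.4887, -0.0855, 0.1849]
orientation: [-2.368, -1.186, -0.268]
contact_force: [-0.2, -0.1, -0.2]
grip_width: 0.0844
gripper_force: 0.0
```

Run:
```python
from h import *
s=r.get_obs();print(s['clock'],s['tcp_pos'],s['joints'].round(2),s['grip_width'])
tool(nutp(.077),nuto(.7))
```

```text
21.8 [ 0.48874651 -0.08551953  0.18493448] [-0.33  0.55  0.93  1.96 -0.86  1.35  0.37] 0.08439815339211106
shift [  3.    2.3 139.8] turn [-0.004  0.008 -0.002]
```

step_arm(moves=[[3, 2.3, 30, -0.004, 0.008, 0, 85], [3, 2.3, 60, -0.004, 0.008, 0, 85], [3, 2.3, 90, -0.004, 0.008, 0, 85], [3, 2.3, 115, -0.004, 0.008, 0, 85], [3, 2.3, 132, -0.004, 0.008, 0, 85], [3, 2.3, 138, -0.004, 0.008, 0, 85], [3, 2.3, 138, -0.004, 0.008, 0, 85]])

```text
clock: 22.5
tcp_pos: [0.4874, -0.0154, 0.0657]
orientation: [-2.366, -1.185, -0.279]
contact_force: [0.0, -1.3, -0.7]
grip_width: 0.0852
gripper_force: 0.0
```

step_arm(moves=[[0, 0, 0, 0, 0, 0, 45], [0, 0, 0, 0, 0, 0, 45], [0, 0, 0, 0, 0, 0, 45], [0, 0, 0, 0, 0, 0, 45], [0, 0, 0, 0, 0, 0, 45], [0, 0, 0, 0, 0, 0, 45]], grip_force=80)

```text
clock: 23.1
tcp_pos: [0.4888, -0.0185, 0.0671]
orientation: [-2.371, -1.181, -0.284]
contact_force: [-0.4, -1.7, 5.8]
grip_width: 0.0524
gripper_force: 83.0
```

step_arm(moves=[[0, 0, 0, 0, 0, -0.12, 45], [0, 0, 0, 0, 0, -0.25, 45], [0, 0, 0, 0, 0, -0.38, 45], [0, 0, 0, 0, 0, -0.51, 45], [0, 0, 0, 0, 0, -0.64, 45], [0, 0, 0, 0, 0, -0.77, 45], [0, 0, 0, 0, 0, -0.89, 45], [0, 0, 0, 0, 0, -1.0, 45]])

```text
clock: 23.9
tcp_pos: [0.4883, -0.0184, 0.0671]
orientation: [-1.576, -2.269, -0.586]
contact_force: [-1.3, -2.0, 6.9]
grip_width: 0.052
gripper_force: 83.0
```

step_arm(moves=[[0, 0, 0, 0, 0, -0.12, 45], [0, 0, 0, 0, 0, -0.24, 45], [0, 0, 0, 0, 0, -0.35, 45], [0, 0, 0, 0, 0, -0.35, 45], [0, 0, 0, 0, 0, -0.35, 85], [0, 0, 0, 0, 0, -0.35, 85], [0, 0, 0, 0, 0, -0.35, 85]])

```text
clock: 24.6
tcp_pos: [0.4878, -0.0177, 0.066]
orientation: [-1.185, -2.56, -0.666]
contact_force: [-0.2, -0.3, 0.3]
grip_width: 0.0849
gripper_force: 0.0
```

step_arm(moves=[[0, 0, -30, 0, 0, 0, 85], [0, 0, -65, 0, 0, 0, 85], [0, 0, -100, 0, 0, 0, 85], [0, 0, -130, 0, 0, 0, 50], [0, 0, -140, 0, 0, 0, 0], [0, 0, -140, 0, 0, 0, 0]])

```text
clock: 25.2
tcp_pos: [0.4921, -0.088, 0.1879]
orientation: [-1.186, -2.562, -0.668]
contact_force: [-0.3, 0.5, -0.7]
grip_width: 0.0435
gripper_force: 0.0
```

Run:
```python
from h import *
levmeas('side');levmeas('scene')
s=r.get_obs();print(s['clock'],s['tcp_pos'],s['joints'].round(2),s['grip_width'])
grab('wrist','w9');grab('side','d9');grab('scene','s9')
for n in('d7','d9','s7','s9'):
    Q=cloud(load(n))-S0*[1,1,0];Q=np.stack([Q@SX,Q@SY,Q@SZ],-1)
    with np.errstate(invalid='ignore'): q=Q[((Q>[-.1,.1,.098])&(Q<[.02,.15,.116])).all(2)]
    print(n,'hub',len(q),np.percentile(q,[2,50,98],axis=0).round(4).tolist())
```

```text
lever by image 97 [0.709 0.547 0.418] by tcp 4.022 F [-0.5 -0.2 -0.7] tcp stand -0.1192 -0.1069 t 25.25
lever by image 32 [0.759 0.572 0.451] by tcp 4.025 F [-0.4  0.9  0.8] tcp stand -0.1196 -0.1062 t 25.3
25.3 [ 0.49096992 -0.08617807  0.18617472] [-0.14  0.46  0.64  1.95 -0.76  1.25  1.6 ] 0.027952938023029426
d7 hub 98 [[-0.0535, 0.1103, 0.0987], [-0.0376, 0.131, 0.1038], [-0.0173, 0.1479, 0.1113]]
d9 hub 103 [[-0.056, 0.1078, 0.0985], [-0.0399, 0.132, 0.1039], [-0.0189, 0.1484, 0.1104]]
s7 hub 56 [[-0.0522, 0.1065, 0.0984], [-0.0377, 0.1192, 0.1025], [-0.0145, 0.141, 0.1092]]
s9 hub 53 [[-0.0545, 0.1071, 0.0983], [-0.041, 0.1202, 0.1025], [-0.0207, 0.1418, 0.1085]]
```

```bash
sed -i 's/PIV=np.array(\[-.0325/PIV=np.array([-.0372/' h.py
python3 - <<'E'
from h import *
tool(lev(.6,.04,.2),ori(SX))
b=lev(.6,.04)
for th in np.arange(.6,2.25,.1):
    q=lev(th,.0165)-b;print(round(th,2),(np.array([q@SY,q@SX])*1000).round(1))
E
```

```text
shift [205.4 231.6 159. ] turn [ 0.168 -0.506  0.633]
0.6 [-4.  23.2]
0.7 [-4.6 33.6]
0.8 [-6.3 43.9]
0.9 [-9.  53.9]
1.0 [-12.7  63.7]
1.1 [-17.4  73. ]
1.2 [-22.9  81.8]
1.3 [-29.3  90.1]
1.4 [-36.5  97.6]
1.5 [-44.4 104.4]
1.6 [-53.  110.4]
1.7 [-62.1 115.4]
1.8 [-71.7 119.6]
1.9 [-81.6 122.8]
2.0 [-91.8 124.9]
2.1 [-102.2  126.1]
2.2 [-112.6  126.1]
```

step_arm(moves=[[26, 29, 20, 0.021, -0.063, 0.079, 0], [51, 58, 40, 0.042, -0.126, 0.158, 0], [77, 87, 60, 0.063, -0.19, 0.237, 0], [103, 116, 80, 0.084, -0.253, 0.317, 0], [128, 145, 99, 0.105, -0.316, 0.396, 0], [154, 174, 119, 0.126, -0.38, 0.475, 0], [180, 203, 139, 0.147, -0.443, 0.554, 0], [205.4, 231.6, 159, 0.168, -0.506, 0.633, 0]])

```text
clock: 26.25
tcp_pos: [0.5312, 0.2495, 0.2007]
orientation: [2.162, 2.273, -0.002]
contact_force: [2.2, -0.6, 0.2]
grip_width: -0.0001
gripper_force: 0.0
```

step_arm(moves=[[0, 0, 0, 0, 0, 0, 0], [0, 0, 0, 0, 0, 0, 0], [0, 0, 0, 0, 0, 0, 0], [0, 0, 0, 0, 0, 0, 0]])

```text
clock: 26.65
tcp_pos: [0.5318, 0.2465, 0.2006]
orientation: [2.161, 2.277, 0.001]
contact_force: [-1.1, 0.1, 0.9]
grip_width: 0.0001
gripper_force: 0.0
```

Run:
```python
from h import *
s=r.get_obs();print(s['clock'],s['tcp_pos'],s['joints'].round(2),s['grip_width'])
tool(lev(.6,.04),ori(SX))
```

```text
26.65 [0.53183698 0.24652019 0.20055396] [-1.17  0.47  0.84  1.85 -0.41  1.01 -0.1 ] 0.00012014097335269078
shift [ 12.8   0.4 112.5] turn [ 0.002  0.001 -0.005]
```

step_arm(moves=[[12, 0, 35, 0, 0, 0, 0], [12.8, 0, 70, 0, 0, 0, 0], [12.8, 0, 98, 0, 0, 0, 0], [12.8, 0, 112.5, 0, 0, 0, 0], [12.8, 0, 112.5, 0, 0, 0, 0]])

```text
clock: 27.15
tcp_pos: [0.5307, 0.2595, 0.0869]
orientation: [2.16, 2.278, -0.003]
contact_force: [0.4, 0.4, 0.9]
grip_width: 0.0003
gripper_force: 0.0
```

step_arm(moves=[[-3, 12, 0, 0, 0, 0, 0], [-4, 24, 0, 0, 0, 0, 0], [-4.6, 33, 0, 0, 0, 0, 0], [-6, 43, 0, 0, 0, 0, 0], [-6, 43, 0, 0, 0, 0, 0]])

```text
clock: 27.65
tcp_pos: [0.5769, 0.2573, 0.089]
orientation: [2.157, 2.278, 0.004]
contact_force: [0.1, -0.6, -0.5]
grip_width: -0.0
gripper_force: 0.0
```

step_arm(moves=[[-1.5, 5, 0, 0, 0, 0, 0], [-3, 10, 0, 0, 0, 0, 0], [-3, 10, 0, 0, 0, 0, 0]])

```text
clock: 27.95
tcp_pos: [0.5855, 0.2549, 0.0884]
orientation: [2.157, 2.279, 0.002]
contact_force: [0.8, 0.4, 0.5]
grip_width: -0.0002
gripper_force: 0.0
```

step_arm(moves=[[-2, 5, 0, 0, 0, 0, 0], [-3.7, 10, 0, 0, 0, 0, 0], [-3.7, 10, 0, 0, 0, 0, 0]])

```text
clock: 28.25
tcp_pos: [0.5956, 0.2517, 0.0883]
orientation: [2.158, 2.279, 0.001]
contact_force: [-1.1, 0.7, -0.3]
grip_width: 0.0001
gripper_force: 0.3
```

step_arm(moves=[[-2, 5, 0, 0, 0, 0, 0], [-4.7, 9.5, 0, 0, 0, 0, 0], [-4.7, 9.5, 0, 0, 0, 0, 0]])

```text
clock: 28.55
tcp_pos: [0.605, 0.2476, 0.0882]
orientation: [2.158, 2.28, 0.001]
contact_force: [-3.0, 0.3, -1.3]
grip_width: -0.0001
gripper_force: 1.1
```

```bash
python3 -c "
from h import *
levmeas('side');levmeas('scene');print(where(.0165))"
```

```text
lever by image 95 [1.283 1.071 0.958] by tcp 1.162 F [-1.9 -0.5 -0.9] tcp stand 0.0131 0.2206 t 28.6
lever by image 19 [1.369 1.203 1.061] by tcp 1.16 F [-1.4  0.2 -1.2] tcp stand 0.013 0.2207 t 28.65
1.0827610194217279
```

step_arm(moves=[[-6, 9, 0, 0, 0, 0, 0], [-12, 17, 0, 0, 0, 0, 0], [-19, 24.5, 0, 0, 0, 0, 0], [-27, 31.4, 0, 0, 0, 0, 0], [-36, 37, 0, 0, 0, 0, 0], [-44.7, 42.4, 0, 0, 0, 0, 0], [-44.7, 42.4, 0, 0, 0, 0, 0]])

```text
clock: 29.35
tcp_pos: [0.6503, 0.2046, 0.0886]
orientation: [2.158, 2.278, 0.002]
contact_force: [-1.7, 0.7, -1.3]
grip_width: -0.0002
gripper_force: 0.8
```

```bash
python3 -c "
from h import *
levmeas('side');levmeas('scene');print(where(.0165))"
```

```text
lever by image 78 [1.824 1.642 1.561] by tcp 1.764 F [-1.2  1.2 -0.7] tcp stand 0.056 0.1756 t 29.4
lever by image 42 [2.108 1.904 1.76 ] by tcp 1.758 F [-1.3  0.6 -0.3] tcp stand 0.0558 0.1762 t 29.45
1.679783912401272
```

step_arm(moves=[[-9.6, 4.2, 0, 0, 0, 0, 0], [-19.5, 7.4, 0, 0, 0, 0, 0], [-29.7, 9.5, 0, 0, 0, 0, 0], [-36, 10, 0, 0, 0, 0, 0], [-36, 10, 0, 0, 0, 0, 0]])

```text
clock: 29.95
tcp_pos: [0.6621, 0.1744, 0.0892]
orientation: [-2.156, -2.283, -0.009]
contact_force: [-1.0, 11.1, 2.3]
grip_width: -0.0005
gripper_force: 5.0
```

step_arm(moves=[[-4, 0, 0, 0, 0, 0, 0], [-8, 0, 0, 0, 0, 0, 0], [-8, 0, 0, 0, 0, 0, 0]])

```text
clock: 30.25
tcp_pos: [0.6621, 0.1741, 0.0893]
orientation: [-2.146, -2.285, -0.018]
contact_force: [-3.0, 22.4, 2.8]
grip_width: -0.0
gripper_force: 11.5
```

```bash
python3 -c "
from h import *
levmeas('side');levmeas('scene');print(where(.0165))"
```

```text
lever by image 67 [2.152 1.937 1.845] by tcp 2.084 F [-2.2 22.5  3. ] tcp stand 0.0661 0.1438 t 30.3
lever by image 50 [2.396 2.237 2.087] by tcp 2.084 F [-2.5 21.9  2.1] tcp stand 0.0661 0.1439 t 30.35
2.0061090791421825
```

The lever is hard against its stop, with the estimate at 2.0 rad. I'll retreat and check.

step_arm(moves=[[15, 0, 0, 0, 0, 0, 0], [40, 0, 0, 0, 0, 0, 0], [50, 0, 0, 0, 0, 0, 0], [50, 0, -40, 0, 0, 0, 0], [50, 0, -85, 0, 0, 0, 0], [50, 0, -130, 0, 0, 0, 0], [50, 0, -160, 0, 0, 0, 0], [50, 0, -160, 0, 0, 0, 0]])

```text
clock: 31.15
tcp_pos: [0.6621, 0.2105, 0.2543]
orientation: [2.156, 2.274, 0.013]
contact_force: [0.9, -1.2, -0.5]
grip_width: 0.0003
gripper_force: 0.0
```

Run:
```python
from h import *
levmeas('side');levmeas('wrist');f=grab('wrist','w10')
Q=cloud(f)-S0;Q=np.stack([Q@SX,Q@SY,Q@SZ],-1)
with np.errstate(invalid='ignore'):
    q=Q[((Q>[-.02,-.1,.100])&(Q<[.02,.1,.125])).all(2)];print('tray top',len(q),np.percentile(q,[2,50,98],axis=0).round(4).tolist())
    q=Q[((Q>[-.08,.09,.07])&(Q<[.12,.16,.095])).all(2)];print('lever',len(q),np.percentile(q,[2,50,98],axis=0).round(4).tolist());print(cv2.minAreaRect(np.float32(q[q[:,0]>-.005][:,:2]*1000)))
    q=Q[((Q>[-.08,-.04,.0])&(Q<[-.004,.04,.045])).all(2)]
s=r.get_obs();print(s['clock'],s['tcp_pos'],s['contact_force'])
```

```text
lever by image 66 [2.186 1.939 1.846] by tcp 1.744 F [ 0.7 -0.3 -0. ] tcp stand 0.0668 0.1805 t 31.2
lever by image 862 [2.217 2.025 1.902] by tcp 1.738 F [-0.7  0.3 -0.3] tcp stand 0.0656 0.1809 t 31.25Traceback (most recent call last):
  File "<stdin>", line 5, in <module>
    return _quantile_unchecked(
        a, q, axis, out, overwrite_input, method, keepdims, weights)
    return _ureduce(a,
                    func=_quantile_ureduce_func,
    ...<5 lines>...
                    overwrite_input=overwrite_input,
                    method=method)
    r = func(a, **kwargs)
    result = _quantile(arr,
                       quantiles=q,
    ...<2 lines>...
                       out=out,
                       weights=wgt)
    slices_having_nans = np.isnan(arr[-1, ...])
                                  ~~~^^^^^^^^^
IndexError: index -1 is out of bounds for axis 0 with size 0
```

View pics/w10.png

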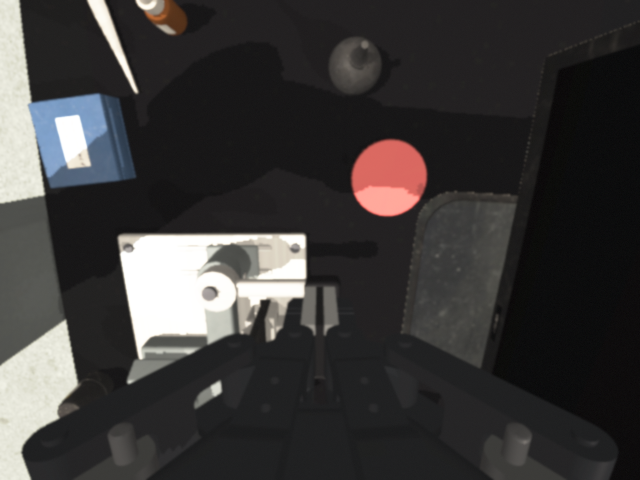

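The view shows the lever pointing along +x from the hub at (217,293), so it is closed, and the bystanders are untouched. I'll check the tray with the fixed cameras and hand in if it is upright and seated.

Run:
```python
from h import *
ok=True
for n in('side','scene'):
    Q=cloud(r.grab_frame(n))-S0;Q=np.stack([Q@SX,Q@SY,Q@SZ],-1)
    with np.errstate(invalid='ignore'): q=Q[((Q>[-.02,-.1,.085])&(Q<[.02,.1,.125])).all(2)]
    p=np.percentile(q,[1,50,99],axis=0);print(n,len(q),p.round(4).tolist());ok&=len(q)>100 and .104<p[2,2]<.115
if ok: print(r.hand_in())
```

```text
side 342 [[-0.0134, -0.0702, 0.0856], [-0.0067, 0.0104, 0.0983], [0.0007, 0.0763, 0.1109]]
scene 279 [[-0.0104, -0.0771, 0.0852], [-0.0051, -0.0087, 0.0975], [0.0026, 0.0684, 0.1086]]
the job is handed in; nothing more can be done
None
```

I handed the job in at about 31 s: the tray is seated upright in the slot, and the lever is closed against its stop after resistance began at about 1.0 rad; washer compression couldn't be measured, and no verdict came back.

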